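# Load the ring-finishing jig and lock its bar

### The arm

A 6-joint arm with a two-finger parallel gripper is mounted at the origin on the work surface. World frame = base frame: x ahead of the robot, y to its left, z up, the work surface at z = 0. Lengths are in m, angles in rad, forces in N, time in s.
With the tool pointing down it reaches from about 0.35 to 0.775 m from the base axis. Payload 7.3 kg.
Tool frame: the origin (TCP) lies on the centre line of the jaws, within the pads' length; the fingertips stand 25 mm ahead of it and the grasp point (between the pads) lies 6 mm ahead of it; z points along the fingers, y is the line along which they close (so a half turn about z gives the same grasp; the last joint's range is limited). The gripper opens to 92 mm and grips with 3 to 60 N. Pads are 19 mm wide; open, the fingers measure 130 mm over their backs; the gripper's body (75 mm by 190 mm) begins 47 mm behind the grasp point.
Start: joints at [-1.398, 0.342, 1.524, -0, 1.275, -0.146], TCP at [0.165, -0.499, 0.252] pointing down, gripper open.
Joint ranges: [-2.53, 2.53], [-0.77, 2.02], [0.04, 2.7], [-1, 4.14], [0.28, 2.66], [-3.11, 3.11]. Speed limits (rad/s): [2.57, 2.57, 3.14, 3.14, 3.14, 3.14].

### API

Orientations are given as [roll, pitch, yaw] about the fixed x, y, z axes, in that order (R = Rz(yaw) Ry(pitch) Rx(roll)).
In Python, from cell import status, read_camera, camera_info, ticket, models gives the robot as it stands.
- The arm moves only by the tool send_rows, never from a script. Its argument "plan" is a list of rows, each an object with "offset": the shift along the tool's x, y, z in mm, a list of three; "yaw": the turn about the tool's z in rad. In form: [{"offset": [dx, dy, dz], "yaw": yaw}, ...]. A call has 1 to 20 rows; each row shifts and turns the commanded pose from where the row before left it, along the tool's axes as they then stand; what a row does not reach is not made up. A row lasts 1/10 s, in which the tool goes at most 50 mm and 8.59 degrees, less where a joint would pass 70% of its speed; a pose out of reach is approached as far as the arm can. A call is refused whole if a number of a shift passes 50 or a number of a turn 0.15, either way. A call with a gripper value outside its range is refused whole. "hand" is the closure, from 0 (fully open) to 1 (shut), set as the call begins (left out, the last holds). The fingers move at their own pace and stop on an object; "squeeze" is the grip in N (left out, the last holds). Time passes only in rows, so rows that do not move let the fingers close. It gives the time, the measured TCP pose, the force, the opening and the grip force at its end, in the units of the state.
- status.observe(): the state, without advancing time (a new reading comes with each control period).
- read_camera(name): name is "scene" or "top"; returns the picture (400x640x3 uint8, red, green, blue); there is no depth.
- camera_info(name): a dict with "vfov" (degrees; the focal length in pixels is half the picture's height over the tangent of half this angle, whatever the lens; pixels are square), "cx", "cy" (the principal point, pixels), "origin" and "attitude" of the camera in the world. Camera axes: x right, y down, z forward; pixel columns grow to the right and rows downward; lengths in m; the calibration is good to about 2 mm. A picture is of the moment at which its call begins. camera_info takes no time and is no camera call.
- ticket.hand_in(): hands the job in; it is judged then, once.
Trained networks look in the newest picture that a camera, given by its name, has taken for a name from the list of things; names that differ only in an ending like _2 or _b are one class to them, and where a whole thing is asked for, a point or a joint stands for the part that bears it (a point fixed in the world has none). Each returns a list of dicts, best first, with "conf" (0 to 1); they miss things now and then, are a little off and sometimes report something else, mostly with a low value. They report only what shows in the picture. A call takes as long as a camera call.
- models.regions_of(camera, label): "mask" (400x640 bool, what is visible of it) and "extent" ([left, top, right, bottom] in pixels, round what is visible of it).
The state is a dict: "time": time; "qpos": joint angles; "qvel": joint speeds; "joint_efforts": joint torques, N m; "tool_pos": TCP position; "tool_rot": TCP orientation; "contact_force": force on the tool from outside, world axes, zero at the start; "torque": the same for the moment, N m; "opening": finger opening in m; "grip_force": force on a finger pad.
Only numpy, scipy, OpenCV 4.12 (cv2) and the standard library are available. Lean on these libraries where they do the work, as an engineer would, in place of code of your own. Each camera call takes 0.05 s, during which the arm holds its last target. There are 200 camera calls.

### The job

Load the finishing jig: pull its spring collar up and turn it so that it stays parked open, draw the locking bar out and lay it on the bench, and stand every signet ring face down in a nest of its own in the jig. Then slide the bar through the entry hole and all the rings until its handle meets the entry plate, and turn the collar back so that it springs fully down and locks the bar; leave the other bench tools where they are.

Things in the scene. Friction and masses are not known exactly. Their poses are not given: they have to be found in the camera images.
- jig: steel and aluminium finishing jig, foot 256 x 62 mm, fixed to the bench; origin on the bench top, z up, x the way the bar is pushed in. The bar's line runs along jig x at y = 0, 55 mm above the bench, from the entry plate (x -90 to -80 mm, 36 mm wide, 68 mm high) over four nests to the lock housing (x 103 to 147 mm) with the upright spring collar on top at x = 125 mm.
- jig_mouth (a point): centre of the round entry hole (15 mm) on the outer face of the entry plate: jig x = -90 mm, 55 mm above the bench. With the bar home the front face of its handle is here. Axes as the jig's.
- jig_nests (a point): centre of the row of four nests, at floor level 41 mm above the bench (jig origin + 41 mm); axes as the jig's. Nest centres at x = -51, -17, 17 and 51 mm from here. Each nest is 25 mm along x by 27 mm across inside; its walls are 4 mm high, the row 34 mm wide outside.
- jig_lock (a point): where the collar's axis meets the upper side of the lock housing (a plate 44 x 50 mm, 74 mm above the bench); axes as the jig's. The bore below (two plates, holes 14.5 mm) is on the bar's line. A fixed ledge 10 mm tall stands round the collar's +x, -y quarter out to 25 mm from the axis: keep fingertips above it.
- collar_grip (a point): on the collar's axis, 30 mm above its lower edge; 104.5 mm above the bench when down; rises and turns with it. The collar is an upright knurled steel sleeve of 30 mm outer diameter, 38 mm tall (top 112.5 mm above the bench when down). A lug at its lower edge, 6 mm wide, 5 mm tall, reaches 24 mm from the axis, along this point's -y.
- plunger (a joint): how far collar and latch are pulled up, 0 (fully down) to 0.014 m; a spring pulls down, 5 N at 0, 10 N at the top. Down, the latch blocks the empty bore, or sits in the neck of a bar that is home. On a bar that is not home the latch lands on the shaft and the collar stays 1.5 mm or more up.
- collar (a joint): turn of the collar in rad, anticlockwise from above, 0 to 1.5. While down it turns only to about 0.2. Pulled up 10 mm or more it turns over the ledge; let go at 0.6 or more its lug rests there, parked 9.5 mm up (turn it past 0.9, best about 1.2, to count as parked). Turned back under 0.2 it springs down.
- bar: locking bar, 200 g, at the start home and locked in the jig: square steel handle 20 x 20 x 60 mm, then an aluminium shaft of 12 mm diameter, 246 mm long, with a 3 mm thin neck 210 to 220 mm from the handle for the latch. Origin on the axis at the handle's front face (10 mm above the bench when laid there), x to the tip; handle from x = -60 to 0 mm. Balances 12 mm behind the origin. Any flat may be down.
- bar_tip (a point): tip of the bar, 246 mm ahead of the bar's origin; the last 14 mm taper to 4 mm diameter
- ring0: silver signet ring, 45 g, standing on its flat face, hole level; 2 to 4 such rings are present. Origin: middle of the face's underside; x along the hole, z up (half a turn about z changes nothing). Face 20 (x) x 22 (y) x 4.5 mm; band 27 mm outer diameter, 9 mm wide; hole 20 mm, its centre 14 mm up; top 27.5 mm up. Take it across the band, fingers closing along y.
- ring1: signet ring like ring0, same size and axes
- ring2: signet ring like ring0, same size and axes
- ring3: signet ring like ring0, same size and axes
- ring0_eye (a point): centre of the hole of ring0, 14 mm above its origin
- ring1_eye (a point): centre of the hole of ring1, 14 mm above its origin
- ring2_eye (a point): centre of the hole of ring2, 14 mm above its origin
- ring3_eye (a point): centre of the hole of ring3, 14 mm above its origin
- loupe: black eye loupe, 28 mm across, 26 mm tall, stands among the rings; bystander
- flux_jar: jar, 48 mm across, 55 mm tall; bystander
- mallet: hammer, 220 mm, lying; bystander
- bench_brush: bench brush, lying; bystander
- graver: graver with a handle, 150 mm, lying; bystander
- pot: white bowl, 60 mm across, 45 mm tall; bystander
- sizer: wooden sizing cone, 28 mm across, 50 mm tall; bystander

How it is judged:
By the outcome, as a careful person would: the job done as asked, in the order asked, and still so for the second after the job is handed in, with the robot touching nothing.
Of ring0, ring1, ring2, ring3 only 2 to 4 are there at a start; the rules pass over those that are not, and their reading is None.
At some moment in a run one of bar, ring0, ring1, ring2, ring3 may be knocked a few centimetres aside while the robot is not near it.
It also fails if it takes over 210 s, if anything falls off the work surface, if the arm or the gripper's body presses on something with over 40 N, if the wrist force passes 120 N, or if a joint passes its speed limit or range.

## Working session

There is one attempt and no reset: what is moved stays moved. The work goes in short steps, Python scripts to look and compute and a tool call to move; the robot and the scene stay as the last step left them, time stands still between calls to the robot, and variables do not carry over. Pictures are saved under pics/ and viewed, at most 14 in all, crops included, and the job is handed in when it is done.

Besides the shell and the picture viewer there is one more tool, called by a JSON object that holds its "api" and its "payload", one argument or row to a line. send_rows: Moves the arm, as the interface text tells. Its arguments: {"type":"object","properties":{"plan":{"type":"array"},"hand":{"type":"number"},"squeeze":{"type":"number"}},"required":["plan"]}

```bash
ls; mkdir -p pics
python3 - <<'E'
from cell import status, read_camera, camera_info, ticket, models
import cv2
s=status.observe(); print({k:s[k] for k in('time','tool_pos','tool_rot','opening','qpos')})
for c in('scene','top'):
    print(c,camera_info(c)); cv2.imwrite(f'pics/{c}0.png',read_camera(c)[:,:,::-1])
E
```

```text
pics
{'time': 0.0, 'tool_pos': array([ 0.16450615, -0.49817692,  0.25104442]), 'tool_rot': array([-3.14007695e+00, -2.38839636e-04,  3.18804098e-01]), 'opening': 0.09158280240338401, 'qpos': array([-1.39800716e+00,  3.42724873e-01,  1.52501529e+00,  1.64823197e-05,
        1.27538681e+00, -1.46019925e-01])}
scene {'vfov': 47.11131280376263, 'cx': 316.1434307673156, 'cy': 208.12695420391483, 'origin': array([ 1.07156687, -0.4113022 ,  0.91273516]), 'attitude': array([-2.47125088,  0.0049073 ,  0.93136242])}
top {'vfov': 47.03190772049679, 'cx': 318.3821269040391, 'cy': 195.1064393362355, 'origin': array([ 0.31261474, -0.01276719,  1.30834347]), 'attitude': array([-2.97053746, -0.00953657, -1.55450573])}
```

View pics/scene0.png

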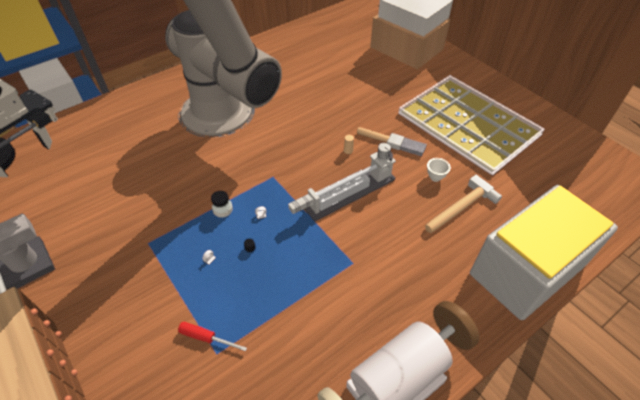

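View pics/top0.png

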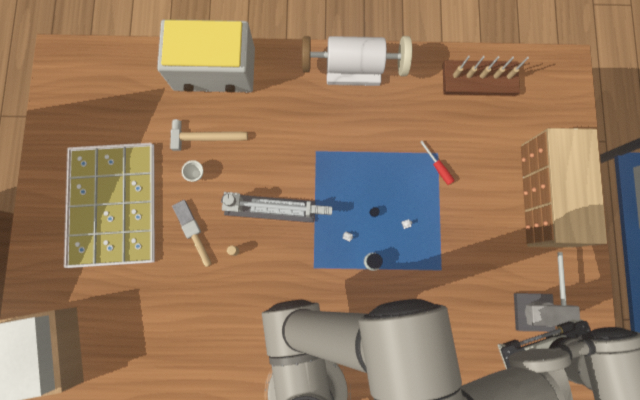

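```bash
cat > h.py <<'E'
import numpy as np, cv2
from scipy.spatial.transform import Rotation as R
from cell import status, read_camera, camera_info, models
CI={c:camera_info(c) for c in('scene','top')}
def par(c):
    i=CI[c]; return 200/np.tan(np.radians(i['vfov'])/2),i['cx'],i['cy'],np.array(i['origin']),R.from_euler('xyz',i['attitude']).as_matrix()
def proj(c,P):
    f,cx,cy,o,M=par(c); q=(np.atleast_2d(P)-o)@M; return np.c_[cx+f*q[:,0]/q[:,2],cy+f*q[:,1]/q[:,2]]
def onz(c,uv,z):
    f,cx,cy,o,M=par(c); d=M@np.array([(uv[0]-cx)/f,(uv[1]-cy)/f,1]); return o+d*(z-o[2])/d[2]
def tri(us,ut):
    A=[];b=[]
    for c,uv in(('scene',us),('top',ut)):
        f,cx,cy,o,M=par(c); d=M@np.array([(uv[0]-cx)/f,(uv[1]-cy)/f,1]); d/=np.linalg.norm(d); P=np.eye(3)-np.outer(d,d); A.append(P); b.append(P@o)
    A=np.vstack(A);b=np.hstack(b); x=np.linalg.lstsq(A,b,rcond=None)[0]; return x,np.linalg.norm(A@x-b)
def cen(c,l):
    r=models.regions_of(c,l); out=[]
    for k in r:
        m=k['mask']; v,u=np.nonzero(m); out.append((round(k['conf'],2),round(u.mean(),1),round(v.mean(),1),int(m.sum())))
    return out,r
E
python3 - <<'E'
from h import *
im={c:read_camera(c) for c in('scene','top')}
for l in('jig','bar','plunger','ring0','loupe','flux_jar'):
    for c in im: print(l,c,cen(c,l)[0])
a=cv2.resize(im['top'][180:230,210:340],None,fx=6,fy=6,interpolation=cv2.INTER_CUBIC)
b=cv2.resize(im['scene'][140:220,280:410],None,fx=6,fy=6,interpolation=cv2.INTER_CUBIC)[:300]
b=cv2.resize(im['scene'][142:220,284:400],(446,300),interpolation=cv2.INTER_CUBIC)
b=np.pad(b,((0,0),(0,780-446),(0,0)))
cv2.imwrite('pics/jig.png',np.vstack([a,b])[:,:,::-1])
E
```

```text
jig scene [(0.6, np.float64(355.4), np.float64(186.0), 2181)]
jig top [(0.7, np.float64(266.7), np.float64(207.7), 1837)]
bar scene [(0.75, np.float64(324.8), np.float64(191.9), 459), (0.2, np.float64(208.6), np.float64(257.2), 85)]
bar top [(0.98, np.float64(289.0), np.float64(207.5), 426), (0.59, np.float64(373.0), np.float64(261.3), 265)]
plunger scene [(0.64, np.float64(384.5), np.float64(151.9), 191)]
plunger top []
ring0 scene [(0.63, np.float64(260.7), np.float64(212.6), 98), (0.58, np.float64(208.6), np.float64(257.1), 93), (0.17, np.float64(325.0), np.float64(191.7), 540)]
ring0 top [(0.51, np.float64(347.5), np.float64(236.6), 46), (0.44, np.float64(406.6), np.float64(223.8), 50)]
loupe scene []
loupe top []
flux_jar scene [(0.65, np.float64(221.4), np.float64(203.8), 477)]
flux_jar top [(0.61, np.float64(373.1), np.float64(261.2), 284)]
```

View pics/jig.png

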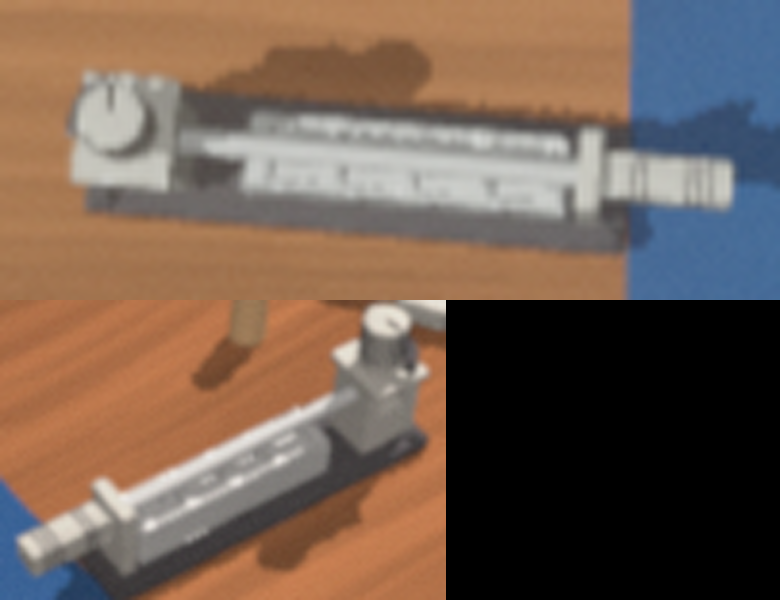

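```bash
cat >> h.py <<'E'
def jigpose(obs,est=(0.4,0.1,1.5)):
    from scipy.optimize import least_squares
    def w(p,q): c,s=np.cos(p[2]),np.sin(p[2]); return np.array([p[0]+c*q[0]-s*q[1],p[1]+s*q[0]+c*q[1],q[2]])
    fun=lambda p: np.concatenate([(proj(c,w(p,np.array(q)/1000))[0]-uv) for c,q,uv in obs])
    r=least_squares(fun,est,loss='soft_l1'); return r.x,fun(r.x).reshape(-1,2)
E
python3 - <<'E'
from h import *
T=lambda X,Y:np.array([(X+.5)/6-.5+210,(Y+.5)/6-.5+180])
S=lambda X,Y:np.array([(X+.5)/3.845-.5+284,(Y-300+.5)/3.845-.5+142])
top=[('top',(-150,0,65),T(732,184)),('top',(-85,0,68),T(591,170)),('top',(125,0,112.5),T(108,117)),('top',(125,0,74),T(125,131))]
sc=[('scene',(125,0,112.5),S(387,322)),('scene',(-150,0,55),S(30,556)),('scene',(-85,0,68),S(115,498))]
for o in(top,sc,top+sc):
    p,r=jigpose(o); print(p.round(4)); print(r.round(1).tolist())
# plates and tri of rings
for us,ut in(((384.6,147.3),(227.5,199.1)),((260.7,212.6),(347.5,236.6)),((208.6,257.1),(406.6,223.8)),((221.4,203.8),(373.1,261.3))):
    print(tri(us,ut))
E
```

```text
[0.4963 0.0922 1.506 ]
[[-0.1, -0.1], [-0.4, 0.1], [0.4, 0.0], [0.1, -0.0]]
[0.4976 0.0921 1.5033]
[[0.4, -0.6], [-0.6, 0.1], [0.2, 0.3]]
[0.4967 0.0923 1.5063]
[[-0.2, -0.3], [-0.4, -0.1], [0.3, -0.1], [0.1, -0.2], [0.1, -0.9], [-0.7, -0.1], [0.1, 0.1]]
(array([0.50483392, 0.21862445, 0.10872125]), np.float64(0.00042378984988381577))
(array([ 0.42007677, -0.10573974,  0.00595507]), np.float64(0.0003401003951016565))
(array([ 0.45930115, -0.27365824,  0.0073028 ]), np.float64(0.0005490508943925355))
(array([ 0.35139149, -0.17565019,  0.0249317 ]), np.float64(0.00034408559968049027))
```

```bash
cat >> h.py <<'E'
JIG=np.array([0.4967,0.0923,1.506])
def jw(x,y=0): c,s=np.cos(JIG[2]),np.sin(JIG[2]); return np.array([JIG[0]+c*x-s*y,JIG[1]+s*x+c*y])
def to(x,y,z,yaw=None):
    s=status.observe(); M=R.from_euler('xyz',s['tool_rot']).as_matrix()
    d=M.T@(np.array([x,y,z])-s['tool_pos'])*1000
    print('delta mm',d.round(1),'yaw', None if yaw is None else round(-((yaw-s['tool_rot'][2]+np.pi/2)%np.pi-np.pi/2),3))
def st():
    s=status.observe(); print({k:np.round(s[k],4).tolist() for k in('time','tool_pos','tool_rot','contact_force','opening','grip_force','qpos')})
E
python3 - <<'E'
from h import *
print(jw(.125),jw(-.09),[jw(k) for k in(-.051,-.017,.017,.051)]); to(*jw(.125),.22)
for l in ('graver','mallet','bench_brush','sizer','pot'):
    read=[onz('top',c[1:3],.01).round(3).tolist()+[c[0]] for c in cen('top',l)[0]]; print(l,read)
E
```

```text
[0.50479387 0.21703768] [0.49087241 0.00248887] [array([0.4933977 , 0.04140703]), array([0.49559923, 0.07533568]), array([0.49780077, 0.10926432]), array([0.5000023 , 0.14319297])]
delta mm [ 547.4 -572.9   31.7] yaw None
graver [[0.611, -0.382, 0.01, 0.86]]
mallet [[0.707, 0.325, 0.01, 0.82]]
bench_brush [[0.436, 0.338, 0.01, 0.73]]
sizer [[0.375, 0.216, 0.01, 0.66]]
pot [[0.601, 0.343, 0.01, 0.58]]
```

{"api": "send_rows", "payload": {
  "plan": [
    {"offset": [30.6,-24.8,0],"yaw": 0},
    {"offset": [30.6,-24.8,0],"yaw": 0},
    {"offset": [30.6,-24.8,0],"yaw": 0},
    {"offset": [30.6,-24.8,0],"yaw": 0},
    {"offset": [30.6,-24.8,0],"yaw": 0},
    {"offset": [30.6,-24.8,0],"yaw": 0},
    {"offset": [30.6,-24.8,0],"yaw": 0},
    {"offset": [30.6,-24.8,0],"yaw": 0},
    {"offset": [30.6,-24.8,0],"yaw": 0},
    {"offset": [30.6,-24.8,0],"yaw": 0},
    {"offset": [30.6,-24.8,0],"yaw": 0},
    {"offset": [30.6,-24.8,0],"yaw": 0},
    {"offset": [0,0,0],"yaw": 0}
  ],
  "hand": 0
}}

```text
time: 2.35
tool_pos: [0.4216, -0.0975, 0.2518]
tool_rot: [-3.141, -0.001, 0.324]
contact_force: [0.1, -0.8, 0.3]
opening: 0.0917
grip_force: 0.0
```

{"api": "send_rows", "payload": {
  "plan": [
    {"offset": [17.9,-27.2,5],"yaw": 0},
    {"offset": [17.9,-27.2,5],"yaw": 0},
    {"offset": [17.9,-27.2,5],"yaw": 0},
    {"offset": [17.9,-27.2,5],"yaw": 0},
    {"offset": [17.9,-27.2,5],"yaw": 0},
    {"offset": [17.9,-27.2,5],"yaw": 0},
    {"offset": [17.9,-27.2,5],"yaw": 0},
    {"offset": [17.9,-27.2,5],"yaw": 0},
    {"offset": [17.9,-27.2,5],"yaw": 0},
    {"offset": [17.9,-27.2,5],"yaw": 0},
    {"offset": [0,0,0],"yaw": 0},
    {"offset": [0,0,0],"yaw": 0}
  ]
}}

```text
time: 3.55
tool_pos: [0.5046, 0.2132, 0.2013]
tool_rot: [3.141, 0.001, 0.32]
contact_force: [-0.5, -1.0, -0.1]
opening: 0.0917
grip_force: 0.0
```

Run:
```python
from h import *
st(); to(*jw(.125),.113)
```

```text
{'time': 3.55, 'tool_pos': [0.5046, 0.2132, 0.2013], 'tool_rot': [3.141, 0.0011, 0.3199], 'contact_force': [-0.4705, -1.036, -0.1286], 'opening': 0.0917, 'grip_force': 0.0, 'qpos': [0.2601, 0.4283, 1.5375, -0.0007, 1.1768, 1.5113]}
delta mm [ 1.5 -3.7 88.3] yaw None
```

{"api": "send_rows", "payload": {
  "plan": [
    {"offset": [1.5,-3.7,15],"yaw": 0},
    {"offset": [0,0,20],"yaw": 0},
    {"offset": [0,0,20],"yaw": 0},
    {"offset": [0,0,15],"yaw": 0},
    {"offset": [0,0,10],"yaw": 0},
    {"offset": [0,0,8],"yaw": 0},
    {"offset": [0,0,0],"yaw": 0},
    {"offset": [0,0,0],"yaw": 0}
  ]
}}

```text
time: 4.35
tool_pos: [0.5053, 0.2173, 0.1142]
tool_rot: [3.141, -0.001, 0.318]
contact_force: [0.1, -0.1, -0.4]
opening: 0.0915
grip_force: 0.0
```

{"api": "send_rows", "payload": {
  "plan": [
    {"offset": [0,0,0],"yaw": 0},
    {"offset": [0,0,0],"yaw": 0},
    {"offset": [0,0,0],"yaw": 0},
    {"offset": [0,0,0],"yaw": 0},
    {"offset": [0,0,0],"yaw": 0},
    {"offset": [0,0,0],"yaw": 0},
    {"offset": [0,0,0],"yaw": 0},
    {"offset": [0,0,0],"yaw": 0},
    {"offset": [0,0,0],"yaw": 0},
    {"offset": [0,0,0],"yaw": 0}
  ],
  "hand": 1,
  "squeeze": 35
}}

```text
time: 5.35
tool_pos: [0.505, 0.2177, 0.1137]
tool_rot: [-3.141, -0.0, 0.319]
contact_force: [-0.1, 1.0, 0.3]
opening: 0.0288
grip_force: 35.0
```

{"api": "send_rows", "payload": {
  "plan": [
    {"offset": [0,0,-3],"yaw": 0},
    {"offset": [0,0,-3],"yaw": 0},
    {"offset": [0,0,-3],"yaw": 0},
    {"offset": [0,0,-3],"yaw": 0},
    {"offset": [0,0,-0.7],"yaw": 0},
    {"offset": [0,0,0],"yaw": 0},
    {"offset": [0,0,0],"yaw": 0}
  ]
}}

```text
time: 6.05
tool_pos: [0.5048, 0.2176, 0.1261]
tool_rot: [-3.141, 0.0, 0.319]
contact_force: [0.7, 3.6, -10.6]
opening: 0.029
grip_force: 35.0
```

{"api": "send_rows", "payload": {
  "plan": [
    {"offset": [0,0,0],"yaw": -0.1},
    {"offset": [0,0,0],"yaw": -0.12},
    {"offset": [0,0,0],"yaw": -0.12},
    {"offset": [0,0,0],"yaw": -0.12},
    {"offset": [0,0,0],"yaw": -0.12},
    {"offset": [0,0,0],"yaw": -0.12},
    {"offset": [0,0,0],"yaw": -0.12},
    {"offset": [0,0,0],"yaw": -0.12},
    {"offset": [0,0,0],"yaw": -0.12},
    {"offset": [0,0,0],"yaw": -0.12},
    {"offset": [0,0,0],"yaw": 0},
    {"offset": [0,0,0],"yaw": 0}
  ]
}}

```text
time: 7.25
tool_pos: [0.5043, 0.218, 0.126]
tool_rot: [-3.14, -0.0, 1.499]
contact_force: [0.6, 5.9, -9.8]
opening: 0.0293
grip_force: 35.0
```

{"api": "send_rows", "payload": {
  "plan": [
    {"offset": [0,0,1],"yaw": 0},
    {"offset": [0,0,1],"yaw": 0},
    {"offset": [0,0,1],"yaw": 0},
    {"offset": [0,0,0],"yaw": 0},
    {"offset": [0,0,0],"yaw": 0}
  ]
}}

```text
time: 7.75
tool_pos: [0.5043, 0.218, 0.1232]
tool_rot: [-3.14, -0.0, 1.499]
contact_force: [-1.7, 5.0, -9.3]
opening: 0.0294
grip_force: 35.0
```

{"api": "send_rows", "payload": {
  "plan": [
    {"offset": [0,0,0],"yaw": 0},
    {"offset": [0,0,0],"yaw": 0},
    {"offset": [0,0,0],"yaw": 0},
    {"offset": [0,0,0],"yaw": 0},
    {"offset": [0,0,0],"yaw": 0},
    {"offset": [0,0,0],"yaw": 0},
    {"offset": [0,0,-15],"yaw": 0},
    {"offset": [0,0,-25],"yaw": 0},
    {"offset": [0,0,-30],"yaw": 0},
    {"offset": [-40,0,-10],"yaw": 0},
    {"offset": [-50,0,0],"yaw": 0},
    {"offset": [-50,0,0],"yaw": 0},
    {"offset": [-50,0,0],"yaw": 0},
    {"offset": [-40,0,0],"yaw": 0},
    {"offset": [-1,0,0],"yaw": 0},
    {"offset": [0,0,0],"yaw": 0}
  ],
  "hand": 0
}}

```text
time: 9.35
tool_pos: [0.4883, -0.0136, 0.2035]
tool_rot: [3.141, -0.0, 1.496]
contact_force: [0.3, 0.6, 0.0]
opening: 0.092
grip_force: 0.0
```

Run:
```python
from h import *
st(); to(*jw(-.106),.071,1.506)
im=read_camera('scene'); print(cen('scene','ring0')[0],cen('scene','plunger')[0])
cv2.imwrite('pics/p1.png',cv2.resize(im[130:230,280:420],(784,560),interpolation=cv2.INTER_CUBIC)[:,:,::-1])
```

```text
{'time': 9.35, 'tool_pos': [0.4883, -0.0136, 0.2035], 'tool_rot': [3.1415, -0.0002, 1.4962], 'contact_force': [0.2927, 0.5957, 0.0022], 'opening': 0.092, 'grip_force': 0.0, 'qpos': [-0.185, 0.3227, 1.6963, 0.0003, 1.1225, -0.1105]}
delta mm [  0.2   1.5 132.5] yaw -0.01
[(0.46, np.float64(208.4), np.float64(257.4), 105), (0.4, np.float64(260.6), np.float64(212.3), 97), (0.35, np.float64(355.2), np.float64(185.5), 2298)] [(0.71, np.float64(261.1), np.float64(212.5), 112), (0.55, np.float64(383.8), np.float64(150.2), 215), (0.55, np.float64(355.3), np.float64(185.9), 2241), (0.49, np.float64(465.4), np.float64(202.1), 1050)]
```

View pics/p1.png

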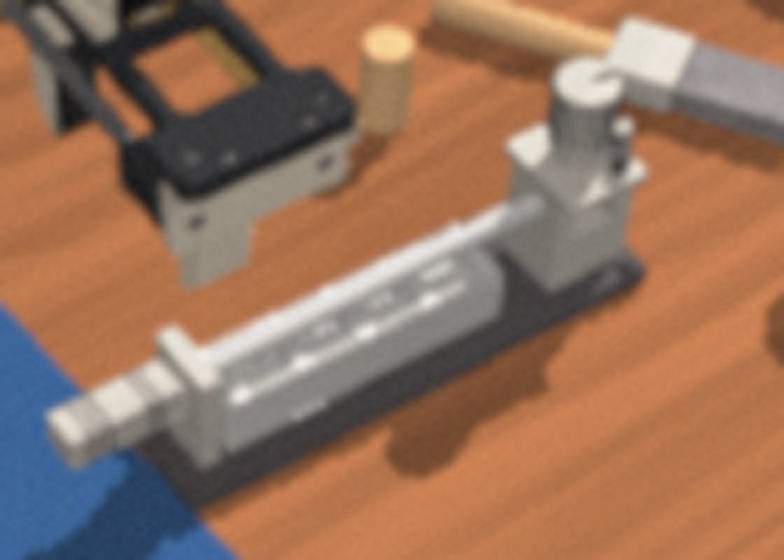

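{"api": "send_rows", "payload": {
  "plan": [
    {"offset": [0.2,1.5,30],"yaw": -0.01},
    {"offset": [0,0,30],"yaw": 0},
    {"offset": [0,0,30],"yaw": 0},
    {"offset": [0,0,20],"yaw": 0},
    {"offset": [0,0,15],"yaw": 0},
    {"offset": [0,0,7.5],"yaw": 0},
    {"offset": [0,0,0],"yaw": 0},
    {"offset": [0,0,0],"yaw": 0}
  ]
}}

```text
time: 10.3
tool_pos: [0.4903, -0.0123, 0.0714]
tool_rot: [3.141, 0.0, 1.51]
contact_force: [0.1, -0.5, 0.3]
opening: 0.0915
grip_force: 0.0
```

{"api": "send_rows", "payload": {
  "plan": [
    {"offset": [0,0,0],"yaw": 0},
    {"offset": [0,0,0],"yaw": 0},
    {"offset": [0,0,0],"yaw": 0},
    {"offset": [0,0,0],"yaw": 0},
    {"offset": [0,0,0],"yaw": 0},
    {"offset": [0,0,0],"yaw": 0},
    {"offset": [0,0,0],"yaw": 0},
    {"offset": [0,0,0],"yaw": 0},
    {"offset": [0,0,0],"yaw": 0},
    {"offset": [0,0,0],"yaw": 0}
  ],
  "hand": 1,
  "squeeze": 40
}}

```text
time: 11.3
tool_pos: [0.4892, -0.0127, 0.0708]
tool_rot: [-3.14, -0.0, 1.509]
contact_force: [-2.5, -0.3, 2.1]
opening: 0.0198
grip_force: 40.0
```

Run:
```python
from h import *
st(); to(*jw(-.106),.071,1.506); to(*jw(-.366),.071,1.506)
```

```text
{'time': 11.3, 'tool_pos': [0.4892, -0.0127, 0.0708], 'tool_rot': [-3.14, -0.0, 1.5088], 'contact_force': [-2.5431, -0.3012, 2.0909], 'opening': 0.0198, 'grip_force': 40.0011, 'qpos': [-0.1827, 0.5108, 1.8425, -0.0003, 0.7898, -0.1205]}
delta mm [-0.7  0.6 -0.2] yaw 0.003
delta mm [-2.607e+02 -1.000e-01 -2.000e-01] yaw 0.003
```

{"api": "send_rows", "payload": {
  "plan": [
    {"offset": [-5,0,0],"yaw": 0},
    {"offset": [-10,0,0],"yaw": 0},
    {"offset": [-10,0,0],"yaw": 0},
    {"offset": [-15,0,0],"yaw": 0},
    {"offset": [-15,0,0],"yaw": 0},
    {"offset": [-15,0,0],"yaw": 0},
    {"offset": [0,0,0],"yaw": 0}
  ]
}}

```text
time: 12.0
tool_pos: [0.4855, -0.0851, 0.0708]
tool_rot: [3.141, 0.001, 1.507]
contact_force: [-0.7, -0.6, -0.5]
opening: 0.0195
grip_force: 40.0
```

{"api": "send_rows", "payload": {
  "plan": [
    {"offset": [-15,0,0],"yaw": 0},
    {"offset": [-15,0,0],"yaw": 0},
    {"offset": [-15,0,0],"yaw": 0},
    {"offset": [-15,0,0],"yaw": 0},
    {"offset": [-15,0,0],"yaw": 0},
    {"offset": [-15,0,0],"yaw": 0},
    {"offset": [-15,0,0],"yaw": 0},
    {"offset": [-15,0,0],"yaw": 0},
    {"offset": [-15,0,0],"yaw": 0},
    {"offset": [-15,0,0],"yaw": 0},
    {"offset": [-15,0,0],"yaw": 0},
    {"offset": [-15,0,0],"yaw": 0},
    {"offset": [-10,0,0],"yaw": 0},
    {"offset": [-2,0,0],"yaw": 0},
    {"offset": [0,0,0],"yaw": 0}
  ]
}}

```text
time: 13.5
tool_pos: [0.4735, -0.2744, 0.0708]
tool_rot: [-3.141, -0.0, 1.508]
contact_force: [-0.8, 0.5, -1.7]
opening: 0.0196
grip_force: 40.0
```

Run:
```python
from h import *
st()
im=read_camera('scene'); read_camera('top');print(cen('scene','ring0')[0],cen('top','ring0')[0])
cv2.imwrite('pics/p2.png',cv2.resize(im[130:330,120:420],(780,520),interpolation=cv2.INTER_CUBIC)[:,:,::-1])
to(0.59,-0.16,.11)
```

```text
{'time': 13.5, 'tool_pos': [0.4735, -0.2744, 0.0708], 'tool_rot': [-3.1414, -0.0002, 1.5082], 'contact_force': [-0.8317, 0.5299, -1.7202], 'opening': 0.0196, 'grip_force': 39.9977, 'qpos': [-0.6654, 0.5893, 1.6804, 0.0001, 0.8722, -0.6029]}
[(0.44, np.float64(260.8), np.float64(212.3), 92)] []
delta mm [120.5 109.1 -39.1] yaw None
```

View pics/p2.png

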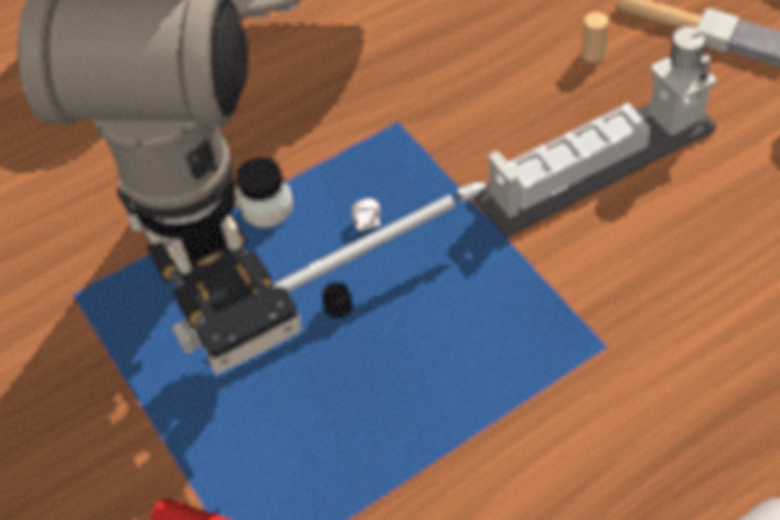

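{"api": "send_rows", "payload": {
  "plan": [
    {"offset": [-3,0,-10],"yaw": 0},
    {"offset": [0,0,-15],"yaw": 0},
    {"offset": [0,0,-14],"yaw": 0},
    {"offset": [0,20,0],"yaw": 0},
    {"offset": [10,20,0],"yaw": 0},
    {"offset": [20,20,0],"yaw": 0},
    {"offset": [23,20,0],"yaw": 0},
    {"offset": [30,19,0],"yaw": 0},
    {"offset": [25,10,0],"yaw": 0},
    {"offset": [15,0,0],"yaw": 0},
    {"offset": [0,0,15],"yaw": 0},
    {"offset": [0,0,20],"yaw": 0},
    {"offset": [0,0,20],"yaw": 0},
    {"offset": [0,0,15],"yaw": 0},
    {"offset": [0,0,8],"yaw": 0},
    {"offset": [0,0,4],"yaw": 0},
    {"offset": [0,0,0],"yaw": 0},
    {"offset": [0,0,0],"yaw": 0}
  ]
}}

```text
time: 15.5
tool_pos: [0.5904, -0.1616, 0.0287]
tool_rot: [3.14, 0.001, 1.509]
contact_force: [0.1, 0.5, -1.4]
opening: 0.0195
grip_force: 40.0
```

{"api": "send_rows", "payload": {
  "plan": [
    {"offset": [0,0,1],"yaw": 0},
    {"offset": [0,0,1],"yaw": 0},
    {"offset": [0,0,0],"yaw": 0},
    {"offset": [0,0,0],"yaw": 0}
  ]
}}

```text
time: 15.9
tool_pos: [0.5905, -0.1615, 0.0277]
tool_rot: [3.14, 0.001, 1.509]
contact_force: [-2.4, 1.3, 8.7]
opening: 0.0195
grip_force: 40.0
```

{"api": "send_rows", "payload": {
  "plan": [
    {"offset": [0,0,0],"yaw": 0},
    {"offset": [0,0,0],"yaw": 0},
    {"offset": [0,0,0],"yaw": 0},
    {"offset": [0,0,0],"yaw": 0},
    {"offset": [0,0,-20],"yaw": 0},
    {"offset": [0,0,-40],"yaw": 0},
    {"offset": [0,0,-50],"yaw": 0},
    {"offset": [0,0,-50],"yaw": 0},
    {"offset": [30,40,-30],"yaw": 0},
    {"offset": [0,0,0],"yaw": 0}
  ],
  "hand": 0.4
}}

```text
time: 16.9
tool_pos: [0.6302, -0.1362, 0.2171]
tool_rot: [3.13, 0.002, 1.511]
contact_force: [-0.4, -0.5, -0.7]
opening: 0.0551
grip_force: 0.0
```

Run:
```python
from h import *
st()
im=read_camera('top'); read_camera('scene');
for l in('bar','ring0','loupe'):
  for c in('scene','top'): print(l,c,cen(c,l)[0])
cv2.imwrite('pics/p3.png',cv2.resize(im[90:290,200:460],(780,600),interpolation=cv2.INTER_CUBIC)[:,:,::-1])
```

```text
{'time': 16.9, 'tool_pos': [0.6302, -0.1362, 0.2171], 'tool_rot': [3.1299, 0.0017, 1.5109], 'contact_force': [-0.4103, -0.4533, -0.7248], 'opening': 0.0551, 'grip_force': 0.0, 'qpos': [-0.3323, 0.5837, 1.2263, 0.0016, 1.3198, -0.2728]}
bar scene [(0.55, np.float64(303.3), np.float64(258.5), 767)]
bar top [(0.5, np.float64(302.8), np.float64(172.6), 152), (0.18, np.float64(266.2), np.float64(207.6), 1958)]
ring0 scene [(0.59, np.float64(208.3), np.float64(257.1), 124), (0.56, np.float64(260.7), np.float64(212.3), 95)]
ring0 top [(0.46, np.float64(406.4), np.float64(223.7), 56)]
loupe scene []
loupe top []
```

View pics/p3.png

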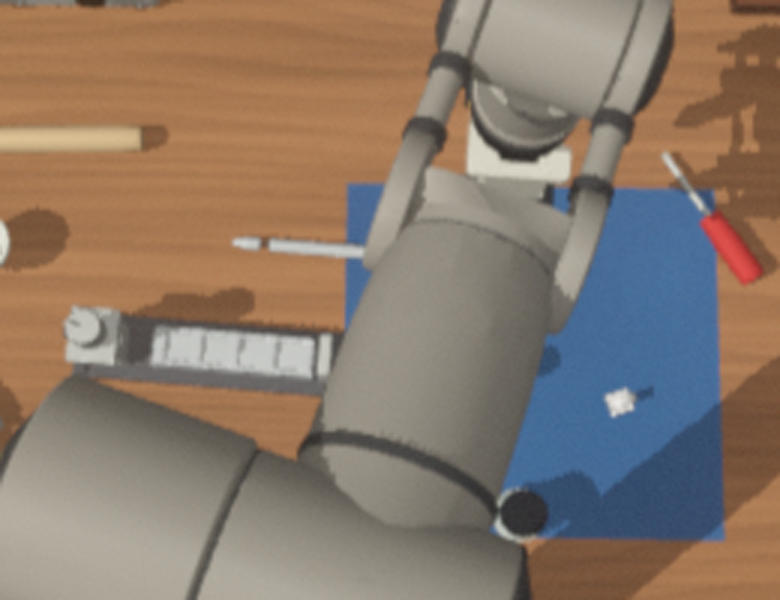

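{"api": "send_rows", "payload": {
  "plan": [
    {"offset": [25,-15,-4],"yaw": 0},
    {"offset": [30,-20,-4],"yaw": 0},
    {"offset": [30,-20,-4],"yaw": 0},
    {"offset": [30,-20,-4],"yaw": 0},
    {"offset": [30,-20,-4],"yaw": 0},
    {"offset": [30,-20,0],"yaw": 0},
    {"offset": [30,-20,0],"yaw": 0},
    {"offset": [30,-15,0],"yaw": 0},
    {"offset": [15,-10,0],"yaw": 0},
    {"offset": [0,0,0],"yaw": 0}
  ]
}}

```text
time: 18.3
tool_pos: [0.4801, 0.1232, 0.2315]
tool_rot: [-3.141, -0.0, 1.511]
contact_force: [0.3, -0.7, -0.1]
opening: 0.0549
grip_force: 0.0
```

Run:
```python
from h import *
st()
im={c:read_camera(c) for c in('scene','top')};
for l in('bar','ring0'):
  for c in('scene','top'): print(l,c,cen(c,l)[0])
z=lambda c,u,v:cv2.resize(im[c][v-15:v+15,u-20:u+20],(400,300),interpolation=cv2.INTER_CUBIC)
a=np.vstack([np.hstack([z('top',347,236),z('top',406,224)]),np.hstack([z('scene',261,213),z('scene',208,257)])])
cv2.imwrite('pics/p4.png',a[:,:,::-1])
```

```text
{'time': 18.3, 'tool_pos': [0.4801, 0.1232, 0.2315], 'tool_rot': [-3.1407, -0.0001, 1.5113], 'contact_force': [0.3129, -0.7116, -0.0668], 'opening': 0.0549, 'grip_force': 0.0, 'qpos': [0.0962, 0.3071, 1.6343, 0.0003, 1.201, 0.1556]}
bar scene [(0.95, np.float64(307.1), np.float64(256.4), 909), (0.26, np.float64(202.8), np.float64(334.4), 574)]
bar top [(0.69, np.float64(337.9), np.float64(175.4), 517)]
ring0 scene [(0.58, np.float64(208.5), np.float64(256.9), 112)]
ring0 top [(0.61, np.float64(406.9), np.float64(223.9), 50)]
```

View pics/p4.png

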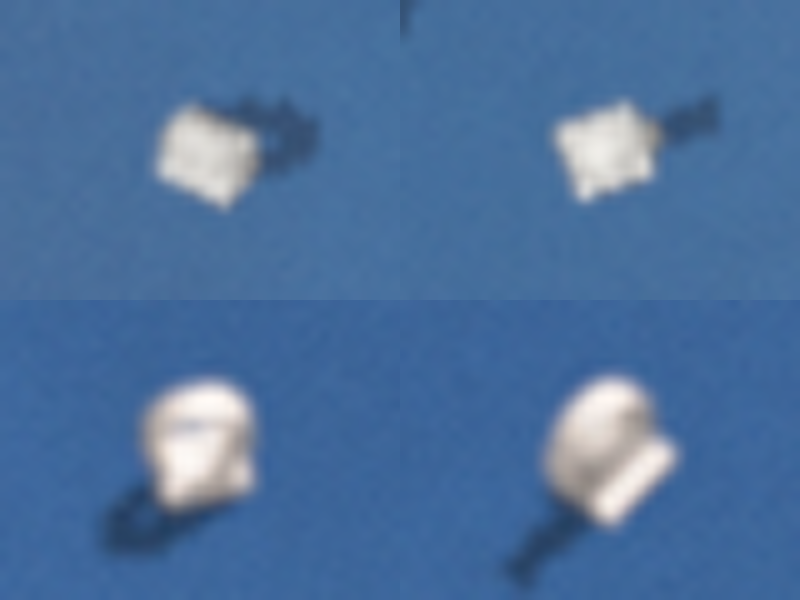

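```bash
cat > ringfit.py <<'E'
from h import *
from scipy.optimize import minimize
def cloud():
    g=np.arange
    b=np.stack(np.meshgrid(np.arange(-10,10.1,1),np.arange(-11,11.1,1),np.arange(0,4.6,1.1)),-1).reshape(-1,3)
    t,r,x=np.meshgrid(np.linspace(0,2*np.pi,90),np.linspace(10,13.5,4),np.linspace(-4.5,4.5,8))
    return np.vstack([b,np.stack([x,r*np.cos(t),14+r*np.sin(t)],-1).reshape(-1,3)])/1000
C=cloud(); H=20; S=4
def cov(c,P,u0,v0):
    q=((proj(c,P)-[u0-H-.5,v0-H-.5])*S).astype(int); m=np.zeros((2*H*S,2*H*S),np.float32)
    q=q[((q>=0)&(q<2*H*S)).all(1)]; m[q[:,1],q[:,0]]=1
    m=cv2.morphologyEx(m,cv2.MORPH_CLOSE,np.ones((5,5))); m=cv2.GaussianBlur(m,(0,0),S*.45)
    return cv2.resize(m,(2*H,2*H),interpolation=cv2.INTER_AREA)
def cost(p,im,L,z0):
    c,s=np.cos(p[2]),np.sin(p[2]); P=C@np.array([[c,-s,0],[s,c,0],[0,0,1]]).T+[p[0],p[1],z0]
    e=0
    for cam in im:
        u,v=np.rint(proj(cam,[[im[cam][1][0],im[cam][1][1],z0]])[0]).astype(int)
        I=im[cam][0][v-H:v+H,u-H:u+H].astype(float).mean(2).ravel()
        G=P.copy(); G[:,:2]+=(P[:,2:]-z0)*L; G[:,2]=z0
        a=cov(cam,P,u,v); b=cov(cam,G,u,v)*(1-a)
        A=np.c_[np.ones(I.size),a.ravel(),b.ravel()]; r=np.linalg.lstsq(A,I,rcond=None)
        e+=((A@r[0]-I)**2).mean()/I.var()
    return e
def fit(imgs,xy,L,z0=0.,n=9):
    im={c:(imgs[c],xy) for c in imgs}; out=[]
    for y in np.arange(n)*np.pi/n:
        r=minimize(cost,[*xy,y],args=(im,L,z0),method='Nelder-Mead',options=dict(initial_simplex=[[*xy,y],[xy[0]+.003,xy[1],y],[xy[0],xy[1]+.003,y],[*xy,y+.2]],maxiter=60))
        out.append((r.fun,*r.x))
    return sorted(out)
E
python3 - <<'E'
from ringfit import *
imgs={c:read_camera(c) for c in('scene','top')}
np.savez('im.npz',**imgs)
B=np.array([.4593,-.2737]);A=np.array([.4201,-.1057])
# light direction from jar? fit L jointly on B
best=None
for rnd in range(2):
    def f(q): return cost([q[0],q[1],q[2]],{c:(imgs[c],B) for c in imgs},q[3:],0)
    for y0 in((0,.4,.8,1.2,1.6,2,2.4,2.8) if rnd==0 else ()):
        s0=np.array([*B,y0,.3,-.9]); sim=np.vstack([s0]+[s0+d for d in np.diag([.003,.003,.25,.2,.2])])
        r=minimize(f,s0,method='Nelder-Mead',options=dict(initial_simplex=sim,maxiter=150)); print(round(y0,1),round(r.fun,4),r.x.round(4))
        if best is None or r.fun<best.fun: best=r
L=best.x[3:]
for n,xy in(('A',A),('B',B)):
    for o in fit(imgs,xy,L)[:5]: print(n,np.round(o,4))
E
```

```text
0 0.2439 [ 0.4593 -0.2729  0.3321  0.3497 -1.0441]
0.4 0.2438 [ 0.4593 -0.2728  0.3384  0.3637 -1.0555]
0.8 0.244 [ 0.4592 -0.2731  0.3375  0.3748 -1.0324]
1.2 0.3965 [ 0.4594 -0.2727  1.803  -0.0411 -1.1924]
1.6 0.3951 [ 0.4591 -0.2727  1.8646  0.2937 -0.9995]
2 0.3919 [ 0.4591 -0.2728  1.8598  0.383  -0.8548]
2.4 0.3954 [ 0.4594 -0.2728  1.8754  0.6418 -0.805 ]
2.8 0.2466 [ 0.4591 -0.2728  3.4607  0.3488 -1.0482]
A [ 0.1539  0.4207 -0.105   2.7159]
A [ 0.1546  0.4208 -0.1052 -0.4535]
A [ 0.1546  0.4206 -0.105  -0.411 ]
A [ 0.1563  0.4208 -0.1051  2.691 ]
A [ 0.1563  0.4208 -0.1049 -0.4364]
B [ 0.2437  0.4594 -0.2729  0.3444]
B [ 0.244   0.4594 -0.2729  0.3285]
B [ 0.2441  0.4594 -0.273   3.4786]
B [ 0.2442  0.4594 -0.2729  0.3286]
B [ 0.2461  0.4594 -0.273   0.3587]
```

{"api": "send_rows", "payload": {
  "plan": [
    {"offset": [-29,-5.7,8],"yaw": 0},
    {"offset": [-29,-5.7,8],"yaw": 0},
    {"offset": [-29,-5.7,8],"yaw": 0},
    {"offset": [-29,-5.7,8],"yaw": 0},
    {"offset": [-29,-5.7,8],"yaw": 0},
    {"offset": [-29,-5.7,8],"yaw": 0},
    {"offset": [-29,-5.7,8],"yaw": 0},
    {"offset": [-28,-5.7,8],"yaw": 0},
    {"offset": [0,0,5],"yaw": -0.12},
    {"offset": [0,0,5],"yaw": -0.12},
    {"offset": [0,0,5],"yaw": -0.12},
    {"offset": [0,0,5],"yaw": -0.12},
    {"offset": [0,0,5],"yaw": -0.12},
    {"offset": [0,0,5],"yaw": -0.12},
    {"offset": [0,0,5],"yaw": -0.12},
    {"offset": [0,0,5],"yaw": -0.12},
    {"offset": [0,0,5],"yaw": -0.12},
    {"offset": [0,0,0],"yaw": -0.115},
    {"offset": [0,0,0],"yaw": 0}
  ]
}}

```text
time: 20.6
tool_pos: [0.4217, -0.1064, 0.1225]
tool_rot: [-3.141, -0.0, 2.704]
contact_force: [0.6, 0.3, 0.1]
opening: 0.0549
grip_force: 0.0
```

Run:
```python
from h import *
st(); to(.4207,-.105,.032,2.706)
read_camera('scene'); print(cen('scene','ring0')[0])
```

```text
{'time': 20.6, 'tool_pos': [0.4217, -0.1064, 0.1225], 'tool_rot': [-3.1415, -0.0001, 2.7041], 'contact_force': [0.6439, 0.3079, 0.0795], 'opening': 0.0549, 'grip_force': 0.0, 'qpos': [-0.4237, 0.3458, 1.9384, -0.0001, 0.8576, -1.557]}
delta mm [ 1.5  0.9 90.5] yaw -0.002
[(0.65, np.float64(260.3), np.float64(212.4), 110), (0.54, np.float64(208.7), np.float64(257.0), 115)]
```

{"api": "send_rows", "payload": {
  "plan": [
    {"offset": [1.5,0.9,20],"yaw": 0},
    {"offset": [0,0,25],"yaw": 0},
    {"offset": [0,0,20],"yaw": 0},
    {"offset": [0,0,15],"yaw": 0},
    {"offset": [0,0,10.5],"yaw": 0},
    {"offset": [0,0,0],"yaw": 0},
    {"offset": [0,0,0],"yaw": 0}
  ]
}}

```text
time: 21.4
tool_pos: [0.4209, -0.1047, 0.0324]
tool_rot: [-3.142, 0.0, 2.703]
contact_force: [-0.3, -0.8, -0.1]
opening: 0.0556
grip_force: 0.0
```

{"api": "send_rows", "payload": {
  "plan": [
    {"offset": [0,0,0],"yaw": 0},
    {"offset": [0,0,0],"yaw": 0},
    {"offset": [0,0,0],"yaw": 0},
    {"offset": [0,0,0],"yaw": 0},
    {"offset": [0,0,0],"yaw": 0},
    {"offset": [0,0,0],"yaw": 0}
  ],
  "hand": 1,
  "squeeze": 15
}}

```text
time: 22.0
tool_pos: [0.4209, -0.1046, 0.0324]
tool_rot: [-3.142, 0.001, 2.704]
contact_force: [-0.4, 0.2, 4.3]
opening: 0.0255
grip_force: 15.0
```

{"api": "send_rows", "payload": {
  "plan": [
    {"offset": [0,0,-10],"yaw": 0},
    {"offset": [0,0,-20],"yaw": 0},
    {"offset": [0,0,-30],"yaw": 0},
    {"offset": [0,0,-30],"yaw": 0},
    {"offset": [0,0,-15],"yaw": 0},
    {"offset": [0,0,0],"yaw": 0.12},
    {"offset": [0,0,0],"yaw": 0.12},
    {"offset": [0,0,0],"yaw": 0.12},
    {"offset": [0,0,0],"yaw": 0.12},
    {"offset": [0,0,0],"yaw": 0.12},
    {"offset": [0,0,0],"yaw": 0.12},
    {"offset": [0,0,0],"yaw": 0.12},
    {"offset": [0,0,0],"yaw": 0.12},
    {"offset": [0,0,0],"yaw": 0.12},
    {"offset": [0,0,0],"yaw": 0.118},
    {"offset": [0,0,0],"yaw": 0}
  ]
}}

```text
time: 23.6
tool_pos: [0.4205, -0.1045, 0.1375]
tool_rot: [3.142, 0.0, 1.505]
contact_force: [0.9, -1.1, -0.8]
opening: 0.0256
grip_force: 15.0
```

Run:
```python
from h import *
st(); to(*jw(.017),.1,1.506)
```

```text
{'time': 23.6, 'tool_pos': [0.4205, -0.1045, 0.1375], 'tool_rot': [3.1416, 0.0001, 1.5048], 'contact_force': [0.9369, -1.1263, -0.7655], 'opening': 0.0256, 'grip_force': 15.0013, 'qpos': [-0.4208, 0.3188, 1.9249, -0.0001, 0.8978, -0.3547]}
delta mm [218.4  63.   37.5] yaw -0.001
```

{"api": "send_rows", "payload": {
  "plan": [
    {"offset": [28,8,-2],"yaw": 0},
    {"offset": [28,8,0],"yaw": 0},
    {"offset": [28,8,0],"yaw": 0},
    {"offset": [28,8,0],"yaw": 0},
    {"offset": [28,8,0],"yaw": 0},
    {"offset": [28,8,0],"yaw": 0},
    {"offset": [28,8,0],"yaw": 0},
    {"offset": [22.4,7,0],"yaw": 0},
    {"offset": [0,0,15],"yaw": 0},
    {"offset": [0,0,15],"yaw": 0},
    {"offset": [0,0,9.5],"yaw": 0},
    {"offset": [0,0,0],"yaw": 0},
    {"offset": [0,0,0],"yaw": 0}
  ]
}}

```text
time: 24.9
tool_pos: [0.4979, 0.1091, 0.0999]
tool_rot: [3.142, 0.0, 1.507]
contact_force: [0.9, -0.1, -0.5]
opening: 0.0257
grip_force: 15.0
```

Run:
```python
from h import *
st(); to(*jw(.017),.0735,1.506)
im=read_camera('scene'); print(cen('scene','ring0')[0])
cv2.imwrite('pics/p5.png',cv2.resize(im[140:220,295:405],(770,560),interpolation=cv2.INTER_CUBIC)[:,:,::-1])
```

```text
{'time': 24.9, 'tool_pos': [0.4979, 0.1091, 0.0999], 'tool_rot': [3.1415, 0.0001, 1.5065], 'contact_force': [0.942, -0.0622, -0.5265], 'opening': 0.0257, 'grip_force': 15.0, 'qpos': [0.0653, 0.4922, 1.763, -0.0001, 0.8864, 0.1297]}
delta mm [ 0.2 -0.1 26.4] yaw 0.001
[(0.63, np.float64(221.2), np.float64(204.1), 435), (0.46, np.float64(208.5), np.float64(256.9), 113), (0.43, np.float64(346.2), np.float64(175.8), 33)]
```

View pics/p5.png

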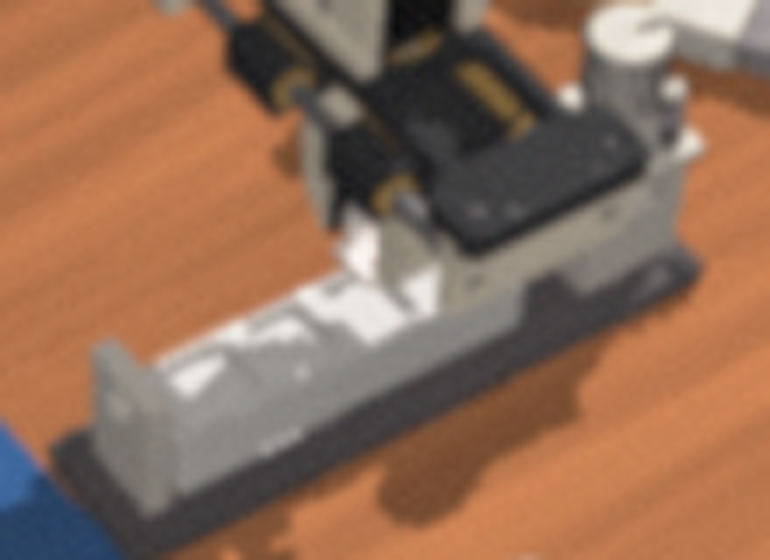

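{"api": "send_rows", "payload": {
  "plan": [
    {"offset": [0.2,0,10],"yaw": 0},
    {"offset": [0,0,8],"yaw": 0},
    {"offset": [0,0,4],"yaw": 0},
    {"offset": [0,0,3],"yaw": 0},
    {"offset": [0,0,1.4],"yaw": 0},
    {"offset": [0,0,0],"yaw": 0},
    {"offset": [0,0,0],"yaw": 0}
  ]
}}

```text
time: 25.7
tool_pos: [0.4977, 0.1095, 0.0734]
tool_rot: [-3.142, 0.0, 1.506]
contact_force: [-1.7, -0.3, 3.4]
opening: 0.0258
grip_force: 15.0
```

{"api": "send_rows", "payload": {
  "plan": [
    {"offset": [0,0,0],"yaw": 0},
    {"offset": [0,0,0],"yaw": 0},
    {"offset": [0,0,0],"yaw": 0},
    {"offset": [0,0,0],"yaw": 0},
    {"offset": [0,0,-10],"yaw": 0},
    {"offset": [0,0,-25],"yaw": 0},
    {"offset": [0,0,-25],"yaw": 0},
    {"offset": [-32,-1,-5],"yaw": 0},
    {"offset": [-32,-1,0],"yaw": 0},
    {"offset": [-32,-1,0],"yaw": 0},
    {"offset": [-32,-1,0],"yaw": 0},
    {"offset": [-32,-1,0],"yaw": 0},
    {"offset": [-32,-1,0],"yaw": 0},
    {"offset": [-32,-1,0],"yaw": 0},
    {"offset": [-32,-1,0],"yaw": 0},
    {"offset": [-32,-1,0],"yaw": 0},
    {"offset": [-32,-1,0],"yaw": 0},
    {"offset": [-32,-1,0],"yaw": 0},
    {"offset": [-32,-1,0],"yaw": 0},
    {"offset": [0,0,0],"yaw": 0}
  ],
  "hand": 0.4
}}

```text
time: 27.7
tool_pos: [0.4607, -0.2767, 0.139]
tool_rot: [3.14, 0.002, 1.502]
contact_force: [0.2, 0.3, -0.2]
opening: 0.0553
grip_force: 0.0
```

{"api": "send_rows", "payload": {
  "plan": [
    {"offset": [0,0,0],"yaw": 0.12},
    {"offset": [0,0,0],"yaw": 0.12},
    {"offset": [0,0,0],"yaw": 0.12},
    {"offset": [0,0,0],"yaw": 0.12},
    {"offset": [0,0,0],"yaw": 0.12},
    {"offset": [0,0,0],"yaw": 0.12},
    {"offset": [0,0,0],"yaw": 0.12},
    {"offset": [0,0,0],"yaw": 0.12},
    {"offset": [0,0,0],"yaw": 0.12},
    {"offset": [0,0,0],"yaw": 0.088},
    {"offset": [0,0,0],"yaw": 0}
  ]
}}

```text
time: 28.8
tool_pos: [0.461, -0.2723, 0.1388]
tool_rot: [3.141, -0.0, 0.338]
contact_force: [0.6, 0.4, -0.2]
opening: 0.0548
grip_force: 0.0
```

Run:
```python
from h import *
st(); to(.4594,-.2729,.032,.34)
im=read_camera('scene'); print(cen('scene','ring0')[0],cen('scene','bar')[0])
a=cv2.resize(im[140:220,295:405],(770,560),interpolation=cv2.INTER_CUBIC)
b=im[190:330,150:350]; a[:140,:200]=b
cv2.imwrite('pics/p6.png',a[:,:,::-1])
```

```text
{'time': 28.8, 'tool_pos': [0.461, -0.2723, 0.1388], 'tool_rot': [3.1414, -0.0002, 0.3376], 'contact_force': [0.6374, 0.4458, -0.2054], 'opening': 0.0548, 'grip_force': 0.0, 'qpos': [-0.6768, 0.4774, 1.652, 0.0001, 1.0118, 0.5564]}
delta mm [ -1.7   0.  106.8] yaw -0.002
[(0.65, np.float64(347.3), np.float64(181.2), 69)] [(0.57, np.float64(304.8), np.float64(257.7), 755)]
```

View pics/p6.png

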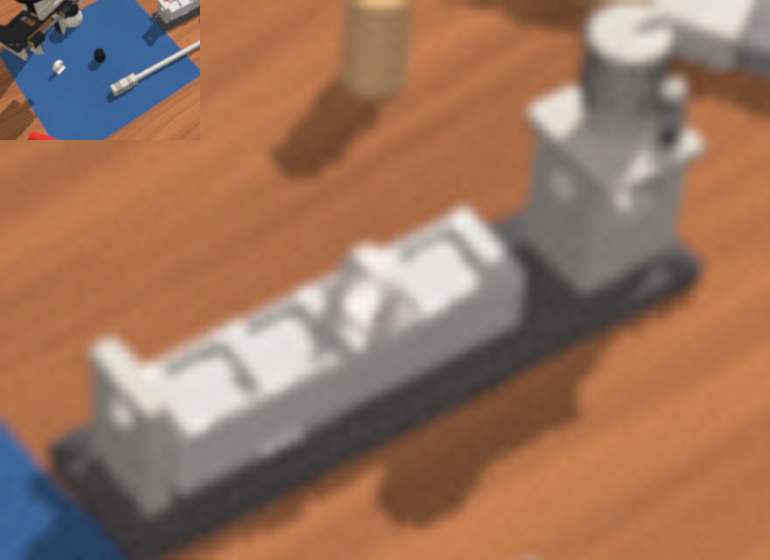

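{"api": "send_rows", "payload": {
  "plan": [
    {"offset": [-1.7,0,26],"yaw": 0},
    {"offset": [0,0,30],"yaw": 0},
    {"offset": [0,0,25],"yaw": 0},
    {"offset": [0,0,15],"yaw": 0},
    {"offset": [0,0,10.5],"yaw": 0},
    {"offset": [0,0,0],"yaw": 0},
    {"offset": [0,0,0],"yaw": 0}
  ]
}}

```text
time: 29.65
tool_pos: [0.4596, -0.2737, 0.0323]
tool_rot: [3.141, -0.0, 0.338]
contact_force: [-0.5, -0.2, 0.7]
opening: 0.0554
grip_force: 0.0
```

{"api": "send_rows", "payload": {
  "plan": [
    {"offset": [0,0,0],"yaw": 0},
    {"offset": [0,0,0],"yaw": 0},
    {"offset": [0,0,0],"yaw": 0},
    {"offset": [0,0,0],"yaw": 0},
    {"offset": [0,0,0],"yaw": 0},
    {"offset": [0,0,0],"yaw": 0}
  ],
  "hand": 1,
  "squeeze": 15
}}

```text
time: 30.25
tool_pos: [0.4594, -0.2736, 0.0321]
tool_rot: [3.141, -0.0, 0.338]
contact_force: [-1.0, 0.7, 4.1]
opening: 0.0254
grip_force: 15.0
```

{"api": "send_rows", "payload": {
  "plan": [
    {"offset": [0,0,-10],"yaw": 0},
    {"offset": [0,0,-20],"yaw": 0},
    {"offset": [0,0,-30],"yaw": 0},
    {"offset": [0,0,-30],"yaw": 0},
    {"offset": [0,0,-15],"yaw": 0},
    {"offset": [0,0,0],"yaw": -0.12},
    {"offset": [0,0,0],"yaw": -0.12},
    {"offset": [0,0,0],"yaw": -0.12},
    {"offset": [0,0,0],"yaw": -0.12},
    {"offset": [0,0,0],"yaw": -0.12},
    {"offset": [0,0,0],"yaw": -0.12},
    {"offset": [0,0,0],"yaw": -0.12},
    {"offset": [0,0,0],"yaw": -0.12},
    {"offset": [0,0,0],"yaw": -0.12},
    {"offset": [0,0,0],"yaw": -0.088},
    {"offset": [0,0,0],"yaw": 0}
  ]
}}

```text
time: 31.85
tool_pos: [0.4592, -0.2734, 0.1372]
tool_rot: [3.141, 0.0, 1.506]
contact_force: [0.1, -0.9, -0.3]
opening: 0.0256
grip_force: 15.0
```

Run:
```python
from h import *
st(); to(*jw(-.017),.138,1.506)
```

```text
{'time': 31.85, 'tool_pos': [0.4592, -0.2734, 0.1372], 'tool_rot': [3.1415, 0.0001, 1.5065], 'contact_force': [0.1379, -0.8598, -0.3125], 'opening': 0.0256, 'grip_force': 14.9989, 'qpos': [-0.6805, 0.478, 1.6564, -0.0001, 1.007, -0.6162]}
delta mm [350.4  13.9  -0.9] yaw 0.0
```

{"api": "send_rows", "payload": {
  "plan": [
    {"offset": [32,1.3,0],"yaw": 0},
    {"offset": [32,1.3,0],"yaw": 0},
    {"offset": [32,1.3,0],"yaw": 0},
    {"offset": [32,1.3,0],"yaw": 0},
    {"offset": [32,1.3,0],"yaw": 0},
    {"offset": [32,1.3,0],"yaw": 0},
    {"offset": [32,1.3,0],"yaw": 0},
    {"offset": [32,1.3,0],"yaw": 0},
    {"offset": [32,1.3,0],"yaw": 0},
    {"offset": [32,1.3,0],"yaw": 0},
    {"offset": [30.4,0.9,0],"yaw": 0},
    {"offset": [0,0,15],"yaw": 0},
    {"offset": [0,0,15],"yaw": 0},
    {"offset": [0,0,8],"yaw": 0},
    {"offset": [0,0,0],"yaw": 0},
    {"offset": [0,0,0],"yaw": 0}
  ]
}}

```text
time: 33.45
tool_pos: [0.4961, 0.075, 0.0991]
tool_rot: [3.141, 0.0, 1.505]
contact_force: [-0.2, -0.6, -0.4]
opening: 0.0259
grip_force: 15.0
```

Run:
```python
from h import *
st(); to(*jw(-.017),.0732,1.506)
```

```text
{'time': 33.45, 'tool_pos': [0.4961, 0.075, 0.0991], 'tool_rot': [3.1413, 0.0001, 1.5045], 'contact_force': [-0.1756, -0.617, -0.3912], 'opening': 0.0259, 'grip_force': 15.0, 'qpos': [-0.0027, 0.4818, 1.7858, -0.0001, 0.8736, 0.0636]}
delta mm [ 0.3 -0.5 25.9] yaw -0.001
```

{"api": "send_rows", "payload": {
  "plan": [
    {"offset": [0.3,-0.5,10],"yaw": 0},
    {"offset": [0,0,8],"yaw": 0},
    {"offset": [0,0,4],"yaw": 0},
    {"offset": [0,0,2.5],"yaw": 0},
    {"offset": [0,0,1.4],"yaw": 0},
    {"offset": [0,0,0],"yaw": 0},
    {"offset": [0,0,0],"yaw": 0}
  ]
}}

```text
time: 34.15
tool_pos: [0.4955, 0.0756, 0.073]
tool_rot: [3.141, 0.0, 1.506]
contact_force: [-0.8, -0.6, 2.4]
opening: 0.0258
grip_force: 15.0
```

{"api": "send_rows", "payload": {
  "plan": [
    {"offset": [0,0,0],"yaw": 0},
    {"offset": [0,0,0],"yaw": 0},
    {"offset": [0,0,0],"yaw": 0},
    {"offset": [0,0,0],"yaw": 0},
    {"offset": [0,0,-10],"yaw": 0},
    {"offset": [0,0,-25],"yaw": 0},
    {"offset": [0,0,-25],"yaw": 0},
    {"offset": [-33,-7.4,-20],"yaw": 0},
    {"offset": [-33,-7.4,-20],"yaw": 0},
    {"offset": [-33,-7.4,-20],"yaw": 0},
    {"offset": [-33,-7.4,-10],"yaw": 0},
    {"offset": [-33,-7.4,0],"yaw": 0},
    {"offset": [-33,-7.4,0],"yaw": 0},
    {"offset": [-33,-7.4,0],"yaw": 0},
    {"offset": [-33,-7.4,0],"yaw": 0},
    {"offset": [-33,-7.4,0],"yaw": 0},
    {"offset": [-33,-7.4,0],"yaw": 0},
    {"offset": [0,0,0],"yaw": 0}
  ],
  "hand": 0.4
}}

```text
time: 35.95
tool_pos: [0.3994, -0.2522, 0.2036]
tool_rot: [3.141, 0.002, 1.502]
contact_force: [-0.2, 0.8, 0.4]
opening: 0.0548
grip_force: 0.0
```

Run:
```python
from ringfit import *
st()
imgs={c:read_camera(c) for c in('scene','top')}
for l in('bar','ring0'):
  for c in imgs: print(l,c,cen(c,l)[0])
for c,q in(('top',onz('top',(338,175),.01)),): print(q)
# bar handle ends: crops
a=cv2.resize(imgs['top'][150:225,215:400],(740,300),interpolation=cv2.INTER_CUBIC)
b=cv2.resize(imgs['scene'][145:225,295:395],(375,300),interpolation=cv2.INTER_CUBIC)
d=cv2.resize(imgs['scene'][225:300,255:346],(364,300),interpolation=cv2.INTER_CUBIC)
cv2.imwrite('pics/p7.png',np.vstack([a,np.pad(np.hstack([b,d]),((0,0),(0,1),(0,0)))])[:,:,::-1])
```

```text
{'time': 35.95, 'tool_pos': [0.3994, -0.2522, 0.2036], 'tool_rot': [3.1406, 0.0021, 1.502], 'contact_force': [-0.2125, 0.8423, 0.3949], 'opening': 0.0548, 'grip_force': 0.0, 'qpos': [-0.7252, 0.2935, 1.7391, -0.0011, 1.107, -0.6558]}
bar scene [(0.75, np.float64(305.9), np.float64(257.0), 781)]
bar top []
ring0 scene [(0.61, np.float64(335.3), np.float64(186.3), 81), (0.58, np.float64(347.9), np.float64(181.8), 70)]
ring0 top [(0.62, np.float64(284.3), np.float64(208.1), 72), (0.55, np.float64(271.6), np.float64(205.5), 45)]
[ 0.59705083 -0.07721928  0.01      ]
```

View pics/p7.png

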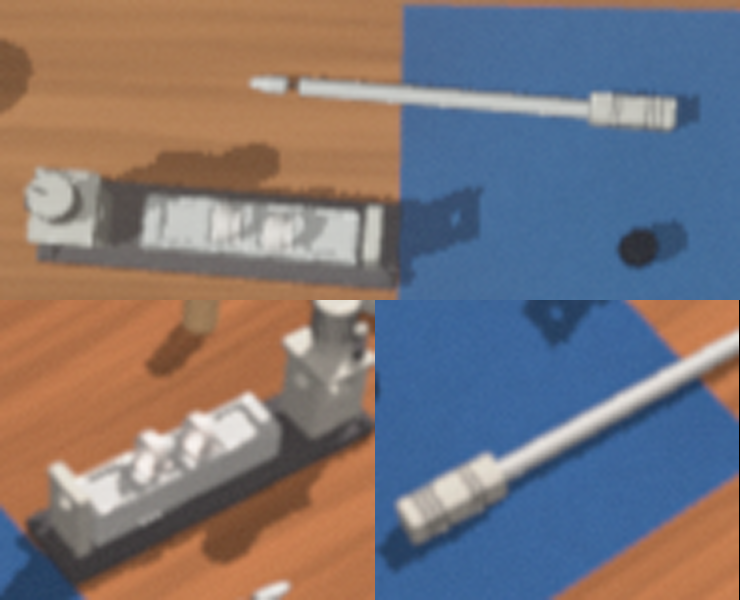

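Run:
```python
from h import *
f=onz('top',(362.2,176.4),.02);e=onz('top',(383.7,177.4),.02);t=onz('top',(277.2,170.4),.01)
print(f,e,t, np.arctan2(*(t-e)[1::-1]), np.linalg.norm(t-f),np.linalg.norm(f-e))
to(.5905,-.1615,.13,1.509)
```

```text
[ 0.5920304  -0.14617442  0.02      ] [ 0.59023095 -0.20788096  0.02      ] [0.60741923 0.09873632 0.01      ] 1.5147971580808701 0.24559740683114314 0.06173277318477686
delta mm [ 98.3 184.2  73.1] yaw -0.002
```

{"api": "send_rows", "payload": {
  "plan": [
    {"offset": [12.3,23,5],"yaw": 0},
    {"offset": [12.3,23,5],"yaw": 0},
    {"offset": [12.3,23,5],"yaw": 0},
    {"offset": [12.3,23,5],"yaw": 0},
    {"offset": [12.3,23,5],"yaw": 0},
    {"offset": [12.3,23,5],"yaw": 0},
    {"offset": [12.3,23,5],"yaw": 0},
    {"offset": [12.3,23.2,5],"yaw": 0},
    {"offset": [0,0,15],"yaw": 0},
    {"offset": [0,0,0],"yaw": 0},
    {"offset": [0,0,0],"yaw": 0}
  ]
}}

```text
time: 37.35
tool_pos: [0.5901, -0.1619, 0.1478]
tool_rot: [-3.141, -0.0, 1.507]
contact_force: [0.4, 0.4, -0.4]
opening: 0.0552
grip_force: 0.0
```

Run:
```python
from h import *
st(); to(.5908,-.1615,.0277,1.511)
```

```text
{'time': 37.35, 'tool_pos': [0.5901, -0.1619, 0.1478], 'tool_rot': [-3.1405, -0.0002, 1.5069], 'contact_force': [0.4421, 0.387, -0.3763], 'opening': 0.0552, 'grip_force': 0.0, 'qpos': [-0.3929, 0.5924, 1.4129, -0.0001, 1.1374, -0.3289]}
delta mm [  0.4   0.8 120.1] yaw -0.004
```

{"api": "send_rows", "payload": {
  "plan": [
    {"offset": [0.4,0.8,30],"yaw": -0.004},
    {"offset": [0,0,35],"yaw": 0},
    {"offset": [0,0,25],"yaw": 0},
    {"offset": [0,0,15],"yaw": 0},
    {"offset": [0,0,10],"yaw": 0},
    {"offset": [0,0,4.5],"yaw": 0},
    {"offset": [0,0,0],"yaw": 0},
    {"offset": [0,0,0],"yaw": 0}
  ]
}}

```text
time: 38.15
tool_pos: [0.5918, -0.1626, 0.0295]
tool_rot: [3.14, 0.001, 1.51]
contact_force: [-0.0, 0.3, -0.1]
opening: 0.0552
grip_force: 0.0
```

{"api": "send_rows", "payload": {
  "plan": [
    {"offset": [0,0,0],"yaw": 0},
    {"offset": [0,0,0],"yaw": 0},
    {"offset": [0,0,0],"yaw": 0},
    {"offset": [0,0,0],"yaw": 0},
    {"offset": [0,0,0],"yaw": 0},
    {"offset": [0,0,0],"yaw": 0},
    {"offset": [0,0,0],"yaw": 0}
  ],
  "hand": 1,
  "squeeze": 40
}}

```text
time: 38.85
tool_pos: [0.5911, -0.1623, 0.0284]
tool_rot: [-3.142, 0.0, 1.51]
contact_force: [-0.8, 0.9, 0.6]
opening: 0.0196
grip_force: 40.0
```

{"api": "send_rows", "payload": {
  "plan": [
    {"offset": [0,0,-5],"yaw": 0},
    {"offset": [0,0,-15],"yaw": 0},
    {"offset": [0,0,-25],"yaw": 0},
    {"offset": [0,0,-25],"yaw": 0},
    {"offset": [0,0,-15],"yaw": 0},
    {"offset": [-20,0,0],"yaw": 0},
    {"offset": [-30,0,0],"yaw": 0},
    {"offset": [-35,0,0],"yaw": 0},
    {"offset": [-30,0,0],"yaw": 0},
    {"offset": [-5,0,0],"yaw": 0},
    {"offset": [0,0,0],"yaw": 0},
    {"offset": [0,0,0],"yaw": 0}
  ]
}}

```text
time: 40.05
tool_pos: [0.5838, -0.2812, 0.1137]
tool_rot: [-3.142, -0.0, 1.51]
contact_force: [-0.0, 0.7, -1.4]
opening: 0.0199
grip_force: 40.0
```

Run:
```python
from h import *
st(); to(*jw(-.372),.0708+.04,1.506)
```

```text
{'time': 40.05, 'tool_pos': [0.5838, -0.2812, 0.1137], 'tool_rot': [-3.1415, -0.0005, 1.5101], 'contact_force': [-0.0449, 0.7379, -1.3531], 'opening': 0.0199, 'grip_force': 39.9996, 'qpos': [-0.5671, 0.6891, 1.3311, 0.0004, 1.1217, -0.5067]}
delta mm [  -4.5 -111.2    2.9] yaw 0.004
```

{"api": "send_rows", "payload": {
  "plan": [
    {"offset": [-4.5,-15,0],"yaw": 0.004},
    {"offset": [0,-20,0],"yaw": 0},
    {"offset": [0,-25,0],"yaw": 0},
    {"offset": [0,-25,0],"yaw": 0},
    {"offset": [0,-18,0],"yaw": 0},
    {"offset": [0,-8.2,0],"yaw": 0},
    {"offset": [0,0,15],"yaw": 0},
    {"offset": [0,0,15],"yaw": 0},
    {"offset": [0,0,10],"yaw": 0},
    {"offset": [0,0,0],"yaw": 0},
    {"offset": [0,0,0],"yaw": 0},
    {"offset": [0,0,0],"yaw": 0}
  ]
}}

```text
time: 41.25
tool_pos: [0.4732, -0.2796, 0.074]
tool_rot: [3.14, 0.001, 1.506]
contact_force: [-0.1, -0.2, -2.3]
opening: 0.0196
grip_force: 40.0
```

Run:
```python
from h import *
st(); to(*jw(-.372),.0734,1.506); to(*jw(-.106),.0734,1.506)
im=read_camera('scene');t=read_camera('top')
print(cen('scene','ring0')[0],cen('top','ring0')[0])
print('mouth px',proj('scene',[[*jw(-.09),.055]]),proj('scene',[[*jw(-.11),.055]]),proj('top',[[*jw(-.11),.055]]))
a=cv2.resize(im[145:225,285:395],(396,288),interpolation=cv2.INTER_CUBIC)
b=cv2.resize(t[190:230,280:335],(396,288),interpolation=cv2.INTER_CUBIC)
cv2.imwrite('pics/p8.png',np.vstack([a,b])[:,:,::-1])
```

```text
{'time': 41.25, 'tool_pos': [0.4732, -0.2796, 0.074], 'tool_rot': [3.1405, 0.0008, 1.5061], 'contact_force': [-0.0858, -0.1594, -2.2833], 'opening': 0.0196, 'grip_force': 39.9995, 'qpos': [-0.6731, 0.5871, 1.6727, -0.0, 0.8804, -0.6085]}
delta mm [ 0.6 -0.6  0.6] yaw 0.0
delta mm [266.6  -0.6   0.4] yaw 0.0
[(0.6, np.float64(347.7), np.float64(181.6), 102), (0.59, np.float64(335.0), np.float64(186.7), 81)] [(0.6, np.float64(284.2), np.float64(208.1), 59), (0.43, np.float64(263.0), np.float64(207.0), 1632), (0.37, np.float64(271.3), np.float64(205.8), 70)]
mouth px [[311.91613577 197.54457337]] [[304.94236171 201.02756386]] [[316.79503704 209.29931832]]
```

View pics/p8.png

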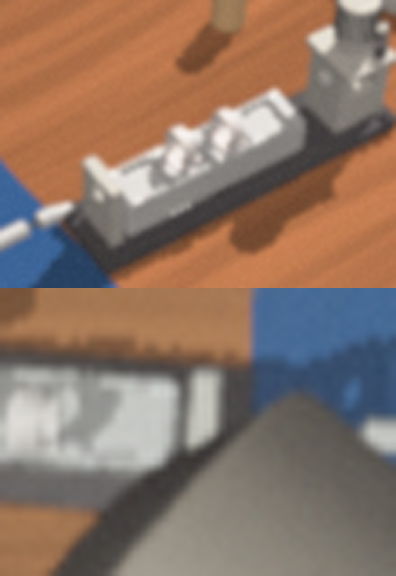

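{"api": "send_rows", "payload": {
  "plan": [
    {"offset": [6,-0.5,0.5],"yaw": 0},
    {"offset": [6,0,0],"yaw": 0},
    {"offset": [6,0,0],"yaw": 0},
    {"offset": [6,0,0],"yaw": 0},
    {"offset": [6,0,0],"yaw": 0},
    {"offset": [6,0,0],"yaw": 0},
    {"offset": [6,0,0],"yaw": 0},
    {"offset": [0,0,0],"yaw": 0}
  ]
}}

```text
time: 42.25
tool_pos: [0.4748, -0.2366, 0.0728]
tool_rot: [-3.141, -0.0, 1.507]
contact_force: [-0.4, 0.4, -1.4]
opening: 0.0192
grip_force: 40.0
```

{"api": "send_rows", "payload": {
  "plan": [
    {"offset": [10,0,-0.3],"yaw": 0},
    {"offset": [10,0,0],"yaw": 0},
    {"offset": [10,0,0],"yaw": 0},
    {"offset": [10,0,0],"yaw": 0},
    {"offset": [10,0,0],"yaw": 0},
    {"offset": [10,0,0],"yaw": 0},
    {"offset": [10,0,0],"yaw": 0},
    {"offset": [10,0,0],"yaw": 0},
    {"offset": [10,0,0],"yaw": 0},
    {"offset": [10,0,0],"yaw": 0},
    {"offset": [10,0,0],"yaw": 0},
    {"offset": [10,0,0],"yaw": 0},
    {"offset": [10,0,0],"yaw": 0},
    {"offset": [0,0,0],"yaw": 0}
  ]
}}

```text
time: 43.65
tool_pos: [0.4832, -0.1065, 0.0731]
tool_rot: [-3.141, -0.0, 1.507]
contact_force: [-1.1, -0.4, -1.3]
opening: 0.0198
grip_force: 40.0
```

Run:
```python
from h import *
st(); to(*jw(-.106),.0734,1.506)
im=read_camera('scene')
print(cen('scene','ring0')[0])
cv2.imwrite('pics/p9.png',cv2.resize(im[145:225,285:395],(770,560),interpolation=cv2.INTER_CUBIC)[:,:,::-1])
```

```text
{'time': 43.65, 'tool_pos': [0.4832, -0.1065, 0.0731], 'tool_rot': [-3.1412, -0.0002, 1.5072], 'contact_force': [-1.0852, -0.3523, -1.3494], 'opening': 0.0198, 'grip_force': 39.9999, 'qpos': [-0.3719, 0.5137, 1.8269, 0.0001, 0.8014, -0.3084]}
delta mm [93.2  0.7 -0.3] yaw 0.001
[(0.64, np.float64(336.3), np.float64(186.3), 75), (0.54, np.float64(349.1), np.float64(181.4), 33)]
```

View pics/p9.png

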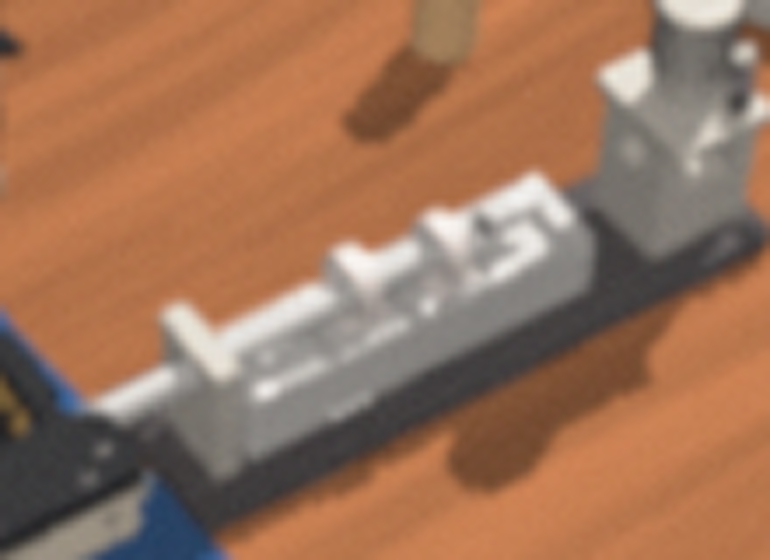

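Bar passes through both rings. Continue into the bore.

{"api": "send_rows", "payload": {
  "plan": [
    {"offset": [8,0.6,0],"yaw": 0},
    {"offset": [8,0,0],"yaw": 0},
    {"offset": [8,0,0],"yaw": 0},
    {"offset": [8,0,0],"yaw": 0},
    {"offset": [8,0,0],"yaw": 0},
    {"offset": [8,0,0],"yaw": 0},
    {"offset": [8,0,0],"yaw": 0},
    {"offset": [8,0,0],"yaw": 0},
    {"offset": [8,0,0],"yaw": 0},
    {"offset": [8,0,0],"yaw": 0},
    {"offset": [0,0,0],"yaw": 0}
  ]
}}

```text
time: 44.85
tool_pos: [0.489, -0.027, 0.0731]
tool_rot: [-3.141, -0.0, 1.507]
contact_force: [0.4, -0.7, -1.8]
opening: 0.0197
grip_force: 40.0
```

Run:
```python
from h import *
st(); to(*jw(-.106),.0734,1.506)
```

```text
{'time': 44.85, 'tool_pos': [0.489, -0.027, 0.0731], 'tool_rot': [-3.1414, -0.0001, 1.5069], 'contact_force': [0.4002, -0.6512, -1.8498], 'opening': 0.0197, 'grip_force': 39.9998, 'qpos': [-0.2118, 0.5068, 1.8409, 0.0001, 0.7941, -0.148]}
delta mm [13.6 -0.  -0.3] yaw 0.001
```

{"api": "send_rows", "payload": {
  "plan": [
    {"offset": [5,0,0],"yaw": 0},
    {"offset": [4,0,0],"yaw": 0},
    {"offset": [2,0,0],"yaw": 0},
    {"offset": [1,0,0],"yaw": 0},
    {"offset": [0,0,0],"yaw": 0},
    {"offset": [0,0,0],"yaw": 0}
  ]
}}

```text
time: 45.45
tool_pos: [0.4898, -0.0161, 0.0731]
tool_rot: [3.142, 0.0, 1.506]
contact_force: [-0.4, 0.1, -1.2]
opening: 0.02
grip_force: 40.0
```

{"api": "send_rows", "payload": {
  "plan": [
    {"offset": [1,0,0],"yaw": 0},
    {"offset": [1,0,0],"yaw": 0},
    {"offset": [0,0,0],"yaw": 0},
    {"offset": [0,0,0],"yaw": 0}
  ]
}}

```text
time: 45.85
tool_pos: [0.4899, -0.014, 0.0731]
tool_rot: [-3.142, 0.0, 1.506]
contact_force: [-0.7, -0.2, -2.0]
opening: 0.0196
grip_force: 40.0
```

{"api": "send_rows", "payload": {
  "plan": [
    {"offset": [0.7,0,0],"yaw": 0},
    {"offset": [0.7,0,0],"yaw": 0},
    {"offset": [0,0,0],"yaw": 0},
    {"offset": [0,0,0],"yaw": 0}
  ]
}}

```text
time: 46.25
tool_pos: [0.49, -0.013, 0.0731]
tool_rot: [3.142, 0.001, 1.506]
contact_force: [-0.2, -5.1, -1.3]
opening: 0.0196
grip_force: 40.0
```

{"api": "send_rows", "payload": {
  "plan": [
    {"offset": [0.7,0,0],"yaw": 0},
    {"offset": [0.7,0,0],"yaw": 0},
    {"offset": [0,0,0],"yaw": 0},
    {"offset": [0,0,0],"yaw": 0}
  ]
}}

```text
time: 46.65
tool_pos: [0.4901, -0.0129, 0.0732]
tool_rot: [-3.142, 0.003, 1.506]
contact_force: [-1.2, -11.8, -0.8]
opening: 0.0196
grip_force: 40.0
```

{"api": "send_rows", "payload": {
  "plan": [
    {"offset": [0,0,0],"yaw": 0},
    {"offset": [0,0,0],"yaw": 0},
    {"offset": [0,0,0],"yaw": 0},
    {"offset": [0,0,0],"yaw": 0},
    {"offset": [0,0,-20],"yaw": 0},
    {"offset": [0,0,-40],"yaw": 0},
    {"offset": [0,0,-50],"yaw": 0},
    {"offset": [0,0,-20],"yaw": 0},
    {"offset": [33,0,0],"yaw": 0},
    {"offset": [33,0,0],"yaw": 0},
    {"offset": [33,0,0],"yaw": 0},
    {"offset": [33,0,0],"yaw": 0},
    {"offset": [33,0,0],"yaw": 0},
    {"offset": [33,0,0],"yaw": 0},
    {"offset": [31,0,0],"yaw": 0},
    {"offset": [0,0,0],"yaw": 0},
    {"offset": [0,0,0],"yaw": 0}
  ],
  "hand": 0.4
}}

```text
time: 48.35
tool_pos: [0.5046, 0.2178, 0.2028]
tool_rot: [-3.141, 0.0, 1.508]
contact_force: [-0.1, -0.2, 0.2]
opening: 0.0552
grip_force: 0.0
```

Run:
```python
from h import *
st(); to(.5046,.2176,.1232,1.499)
im=read_camera('scene')
print(cen('scene','ring0')[0],cen('scene','bar')[0])
cv2.imwrite('pics/p10.png',cv2.resize(im[140:220,285:395],(770,560),interpolation=cv2.INTER_CUBIC)[:,:,::-1])
```

```text
{'time': 48.35, 'tool_pos': [0.5046, 0.2178, 0.2028], 'tool_rot': [-3.141, 0.0005, 1.5077], 'contact_force': [-0.1034, -0.1844, 0.1554], 'opening': 0.0552, 'grip_force': 0.0, 'qpos': [0.2681, 0.4298, 1.5304, -0.0003, 1.182, 0.3313]}
delta mm [-0.1  0.  79.6] yaw 0.009
[(0.7, np.float64(201.9), np.float64(334.5), 547), (0.6, np.float64(348.9), np.float64(181.3), 75), (0.56, np.float64(336.2), np.float64(186.1), 66)] [(0.68, np.float64(323.9), np.float64(192.3), 623)]
```

View pics/p10.png

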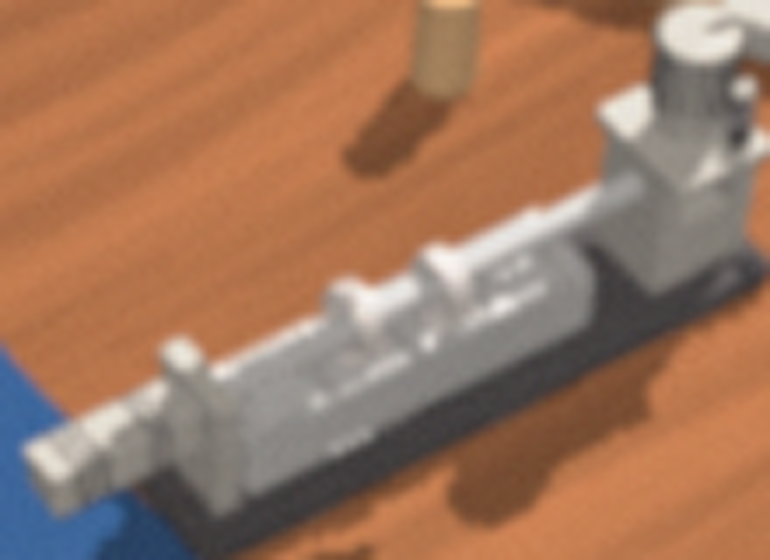

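{"api": "send_rows", "payload": {
  "plan": [
    {"offset": [0,0,20],"yaw": 0.008},
    {"offset": [0,0,20],"yaw": 0},
    {"offset": [0,0,20],"yaw": 0},
    {"offset": [0,0,12],"yaw": 0},
    {"offset": [0,0,7.5],"yaw": 0},
    {"offset": [0,0,0],"yaw": 0},
    {"offset": [0,0,0],"yaw": 0}
  ]
}}

```text
time: 49.2
tool_pos: [0.5055, 0.2172, 0.1242]
tool_rot: [3.141, -0.0, 1.498]
contact_force: [-0.5, 0.9, -0.3]
opening: 0.0549
grip_force: 0.0
```

{"api": "send_rows", "payload": {
  "plan": [
    {"offset": [0,0,0],"yaw": 0},
    {"offset": [0,0,0],"yaw": 0},
    {"offset": [0,0,0],"yaw": 0},
    {"offset": [0,0,0],"yaw": 0},
    {"offset": [0,0,0],"yaw": 0},
    {"offset": [0,0,0],"yaw": 0}
  ],
  "hand": 1,
  "squeeze": 35
}}

```text
time: 49.8
tool_pos: [0.5043, 0.2173, 0.1239]
tool_rot: [-3.14, 0.0, 1.498]
contact_force: [-4.8, -0.5, 5.8]
opening: 0.029
grip_force: 35.0
```

{"api": "send_rows", "payload": {
  "plan": [
    {"offset": [0,0,-1.5],"yaw": 0},
    {"offset": [0,0,-1],"yaw": 0},
    {"offset": [0,0,0],"yaw": 0},
    {"offset": [0,0,0],"yaw": 0}
  ]
}}

```text
time: 50.2
tool_pos: [0.5043, 0.2174, 0.1251]
tool_rot: [-3.139, 0.0, 1.498]
contact_force: [-2.3, 2.5, -9.9]
opening: 0.0287
grip_force: 35.0
```

{"api": "send_rows", "payload": {
  "plan": [
    {"offset": [0,0,-0.8],"yaw": 0},
    {"offset": [0,0,0],"yaw": 0.1},
    {"offset": [0,0,0],"yaw": 0.12},
    {"offset": [0,0,0],"yaw": 0.12},
    {"offset": [0,0,0],"yaw": 0.12},
    {"offset": [0,0,0],"yaw": 0.12},
    {"offset": [0,0,0],"yaw": 0.12},
    {"offset": [0,0,0],"yaw": 0.12},
    {"offset": [0,0,0],"yaw": 0.12},
    {"offset": [0,0,0],"yaw": 0.12},
    {"offset": [0,0,0],"yaw": 0.11},
    {"offset": [0,0,0],"yaw": 0},
    {"offset": [0,0,0],"yaw": 0}
  ]
}}

```text
time: 51.5
tool_pos: [0.5044, 0.2174, 0.1265]
tool_rot: [-3.141, 0.002, 0.331]
contact_force: [-3.5, 3.9, -9.8]
opening: 0.029
grip_force: 35.0
```

{"api": "send_rows", "payload": {
  "plan": [
    {"offset": [0,0,2],"yaw": 0},
    {"offset": [0,0,3],"yaw": 0},
    {"offset": [0,0,3],"yaw": 0},
    {"offset": [0,0,3],"yaw": 0},
    {"offset": [0,0,1],"yaw": 0},
    {"offset": [0,0,0],"yaw": 0},
    {"offset": [0,0,0],"yaw": 0}
  ]
}}

```text
time: 52.2
tool_pos: [0.5045, 0.2174, 0.1152]
tool_rot: [-3.141, 0.001, 0.331]
contact_force: [-4.7, 3.4, -5.5]
opening: 0.0289
grip_force: 35.0
```

{"api": "send_rows", "payload": {
  "plan": [
    {"offset": [0,0,0],"yaw": 0},
    {"offset": [0,0,0],"yaw": 0},
    {"offset": [0,0,0],"yaw": 0},
    {"offset": [0,0,0],"yaw": 0},
    {"offset": [0,0,-15],"yaw": 0},
    {"offset": [0,0,-30],"yaw": 0},
    {"offset": [0,0,-45],"yaw": 0},
    {"offset": [-40,30,-20],"yaw": 0},
    {"offset": [-45,30,0],"yaw": 0},
    {"offset": [-45,40,0],"yaw": 0},
    {"offset": [-45,40,0],"yaw": 0},
    {"offset": [-20,45,0],"yaw": 0},
    {"offset": [0,45,0],"yaw": 0},
    {"offset": [0,45,0],"yaw": 0},
    {"offset": [0,45,0],"yaw": 0},
    {"offset": [0,0,0],"yaw": 0}
  ],
  "hand": 0.4
}}

```text
time: 53.8
tool_pos: [0.4397, -0.1294, 0.2239]
tool_rot: [3.138, -0.002, 0.323]
contact_force: [0.6, 0.5, -0.4]
opening: 0.055
grip_force: 0.0
```

Run:
```python
from h import *
st()
im=read_camera('scene');t=read_camera('top')
print(cen('scene','ring0')[0],cen('top','ring0')[0])
b=cv2.resize(im[142:220,284:400],(669,450),interpolation=cv2.INTER_CUBIC)
a=cv2.resize(t[190:223,215:340],(500,132),interpolation=cv2.INTER_CUBIC)
cv2.imwrite('pics/p11.png',np.vstack([b,np.pad(a,((0,0),(0,169),(0,0)))])[:,:,::-1])
for h in(.1125,.114,.122): print(h,proj('scene',[[*jw(.125),h]]),proj('top',[[*jw(.125),h]]))
```

```text
{'time': 53.8, 'tool_pos': [0.4397, -0.1294, 0.2239], 'tool_rot': [3.138, -0.0016, 0.3233], 'contact_force': [0.5535, 0.5159, -0.4146], 'opening': 0.055, 'grip_force': 0.0, 'qpos': [-0.4527, 0.2456, 1.7442, -0.0016, 1.1481, 0.7955]}
[(0.49, np.float64(335.9), np.float64(185.6), 57), (0.47, np.float64(349.2), np.float64(181.8), 26)] [(0.62, np.float64(283.7), np.float64(208.8), 42), (0.42, np.float64(270.7), np.float64(205.8), 64)]
0.1125 [[384.40230263 146.4337913 ]] [[227.93018822 198.96099845]]
0.114 [[384.46967535 145.99547111]] [[227.82496547 198.86857592]]
0.122 [[384.83135434 143.6424238 ]] [[227.2594005  198.37181122]]
```

View pics/p11.png

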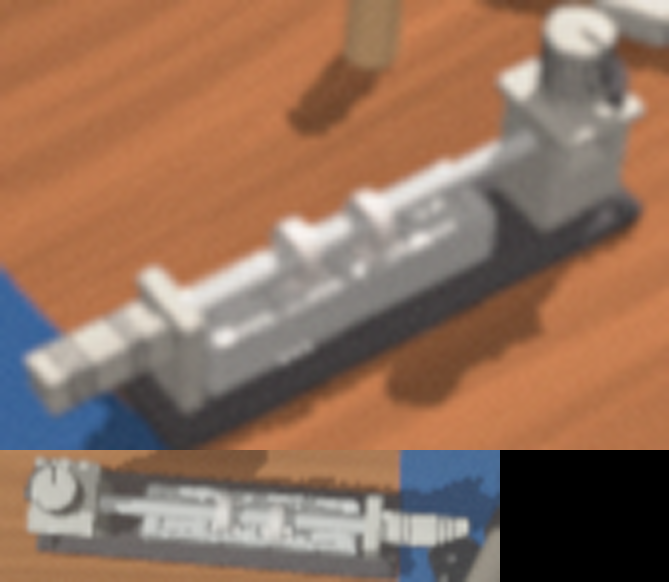

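Run:
```python
from h import *
a=cv2.imread('pics/scene0.png')[:,:,::-1]; b=read_camera('scene')
f=lambda im,x0,y0,x1,y1: cv2.GaussianBlur(im[y0:y1,x0:x1].astype(np.float32).mean(2),(0,0),1)
for n,box in(('collar',(374,140,397,158)),('handle',(288,195,311,217)),('lockplate',(366,150,398,176))):
    A,B=f(a,*box),f(b,*box); print(n,cv2.phaseCorrelate(A,B,cv2.createHanningWindow(A.shape[::-1],cv2.CV_32F)), np.abs(A-B).mean())
p=cv2.imread('pics/p1.png')
```

```text
collar ((0.011954441129752524, -0.04742065770607873), 0.9860479707519213) 2.5830529
handle ((0.20082197120138723, -0.21982451862306007), 1.0517716018690004) 3.2441769
lockplate ((0.1386789321505617, 0.3613155241286581), 0.9917484670877457) 2.5335155
```

```bash
python3 -c "
from cell import ticket
print(ticket.hand_in())"
```

```text
the job is handed in; nothing more can be done
None
```

I finished the job and handed it in at about 54 s of the 210 s allowed: both rings found on the bench stand face down in the two middle nests. The bar runs through them with its handle against the entry plate, and the collar is back down at its starting height, locking the bar.

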